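Lock the carving tools away in the bench drawer

TASK

Put the carving tools away: the drawer's lock was left in the locked position while the drawer stands open, so first pull the black knob up, turn it to open and push it back in. Lay every carving tool that is lying on the bench flat on the floor of the drawer, push the drawer fully home until it seats, then pull the knob up, turn it to locked so that its hook stands over the drawer's front, and push it fully in again. Leave the mug, the roll of tape and the sanding block where they are.

Things in the scene. Friction and masses are not known exactly. Their poses are not given: they have to be found in the camera images.
- tool_a: carving gouge, boxwood (pale yellow) handle, 202 mm long, handle up to 33 mm thick; handle axis 16 mm above the underside. Origin: middle of its length, on the underside as it lies; +y runs toward the handle's end (handle y = -5 to +100 mm, thin steel blade on the -y side). About 0.1 kg. May be absent (None)
- tool_b: carving gouge, red-brown handle, 200 mm long, handle up to 31 mm thick; handle axis 15 mm above the underside. Origin: middle of its length, on the underside as it lies; +y runs toward the handle's end (handle y = -5 to +100 mm, thin steel blade on the -y side). About 0.1 kg. May be absent (None)
- tool_c: carving gouge, dark brown handle, 206 mm long, handle up to 29 mm thick; handle axis 14 mm above the underside. Origin: middle of its length, on the underside as it lies; +y runs toward the handle's end (handle y = -5 to +100 mm, thin steel blade on the -y side). About 0.1 kg. May be absent (None)
- tool_d: carving gouge, slim pale handle, 206 mm long, handle up to 20 mm thick; handle axis 10 mm above the underside. Origin: middle of its length, on the underside as it lies; +y runs toward the handle's end (handle y = -5 to +100 mm, thin steel blade on the -y side). About 0.1 kg. May be absent (None)
- tool_a_grip (a point): point on the handle axis of tool_a, 35 mm from the origin toward the handle's end: near the balance point, the place to grip across the handle
- tool_b_grip (a point): point on the handle axis of tool_b, 35 mm from the origin toward the handle's end: near the balance point, the place to grip across the handle
- tool_c_grip (a point): point on the handle axis of tool_c, 35 mm from the origin toward the handle's end: near the balance point, the place to grip across the handle
- tool_d_grip (a point): point on the handle axis of tool_d, 35 mm from the origin toward the handle's end: near the balance point, the place to grip across the handle
- cabinet: low grey steel cabinet fixed to the bench, 208 mm deep (x), 242 mm wide (y), top 68 mm high, one drawer whose opening ends 60 mm above the bench. Origin: middle of its underside; the drawer side faces its own -x. The lock knob stands on its -y half, so lay tools with their handles toward its +y: then the gripper's body stays clear of the knob
- drawer (a joint): how far the drawer is open, m: 0 = home at the detent, 0.19 = fully out. It slides along the cabinet's -x, friction 2 N; over the last 12 mm a sprung roller resists with 3 to 4 N more, then drops in behind a ridge and holds the drawer home
- drawer_floor (a point): middle of the drawer's inside floor (12 mm above the bench), moves with it, cabinet's axes. Inside 190 (x) by 222 mm (y); front panel's inner face at x = -95 mm, panel 12 mm thick, top 68 mm above bench; other walls 24 mm. Open by q, only the first q behind the panel is clear of the cabinet's top. Tools fit lying along y, 50 mm apart, 37 mm or more off panel and cabinet for finger room
- drawer_pull (a point): middle of the front face of the drawer's dark wooden pull, a block 70 mm wide (y), 20 mm tall, standing 30 mm out from the front panel, 45 mm above the bench, 30 mm to +y of the drawer's middle; push here along the cabinet's +x to shut the drawer
- lock_pull (a joint): how far the lock knob is pulled up, m: 0 = fully in, 0.018 = fully out. Friction 4 N, no spring: it stays where left. It must be up 0.012 or more to turn past its guide block and to carry the hook over the catch plate; it goes down only within 0.1 rad of either end of the turn
- lock_turn (a joint): angle of the lock knob, rad: 0 = open (hook over the cabinet's top), 1.309 (75 degrees, stop) = locked (hook points straight out over the front). Grows counter-clockwise seen from above. Friction 0.04 N m. Locked and in, the hook hangs in front of the steel catch plate on the drawer's front: a shut drawer cannot come out, an open one cannot go home
- knob_grip (a point): middle of the lock knob's black grip bar, 52 mm long, 16 thick, 28 tall; this point is 109 mm above the bench when in, on the turning axis, 32 mm behind the cabinet's front face and 65 mm to -y of its middle. The bar lies along the steel hook arm, at angle (cabinet yaw + 1.833 + lock_turn) from world +x; the arm's top is 21 mm below this point
- hook_tip (a point): lower end of the hook, 51 mm from the turning axis, 3 mm above the cabinet's top when pushed in. The steel catch plate it drops in front of is 30 mm wide, stands on the drawer's front panel in line with the knob and reaches 80 mm above the bench
- tea_mug: orange mug, 81 mm wide, 101 mm tall, a bystander on the wooden chest. Origin: middle of its underside
- masking_tape: roll of masking tape lying flat, 96 mm wide, 25 mm tall, a bystander on the wooden chest. Origin: middle of its underside
- sanding_block: wooden sanding block 53 x 97 x 28 mm, a bystander on the bench between chest and vice. Origin: middle of its underside

How it is judged:
By the outcome, as a careful person would: the job done as asked, in the order asked, and still so for the second after the job is handed in, with the robot touching nothing.
Of tool_a, tool_b, tool_c, tool_d only 2 to 3 are there at a start; the rules pass over those that are not, and their reading is None.
At some moment in a run one of tool_a, tool_b, tool_c, tool_d may be knocked a few centimetres aside while the robot is not near it.
Once in a run the grip may slacken for a moment while it holds something.
It also fails if it takes over 210 s, if anything falls off the work surface, if the arm or the gripper's body presses on something with over 40 N, if the wrist force passes 120 N, or if a joint passes its speed limit or range.

ROBOT

A 7-joint arm with a two-finger parallel gripper is mounted at the origin on the work surface; the furniture and walls round the work are solid. World frame = base frame: x ahead of the robot, y to its left, z up, the work surface at z = 0. Lengths are in mm, angles in rad, forces in N, time in s.
With the tool pointing down it reaches from about 400 to 850 mm from the base axis. Payload 4.5 kg.
Tool frame: the origin (TCP) lies at the very end of the fingers, on their centre line; the grasp point (between the pads) lies 19 mm behind it; z points along the fingers, y is the direction in which the jaws open and shut (so a half turn about z gives the same grasp; the last joint's range is limited). The gripper opens to 88 mm and grips with 3 to 60 N. Pads are 18 mm wide; open, the fingers measure 123 mm over their backs; the gripper's body (75 mm by 187 mm) begins 45 mm behind the grasp point.
Start: joints at [-1.215, 0.689, -0.195, 1.565, 0.157, 0.902, -0.215], TCP at [197.652, 592.948, 238.743] pointing down, gripper open.
Joint ranges: [-3.01, 3.01], [-0.46, 2.08], [-1.47, 1.51], [0.13, 2.56], [-1, 4.14], [0.04, 2.09], [-2.66, 2.66]. Speed limits (rad/s): [2.57, 2.57, 3.14, 3.14, 3.14, 3.14, 3.14].

INTERFACE

Orientations are given as a rotation vector (axis times angle).
In Python, from station import bot gives the robot as it stands. The module is installed in compiled form; this text tells all that it offers.
- The arm moves only by the tool move_arm, never from a script. Its argument "series" is text: rows parted by semicolons, each of 7 numbers parted by spaces: the turn, a rotation vector about the tool's x, y, z in degrees, then the shift along the tool's x, y, z in mm, then the finger opening in mm, from 0 to 88.1. A call has 1 to 20 rows; each row shifts and turns the commanded pose from where the row before left it, along the tool's axes as they then stand; what a row does not reach is not made up. A row lasts 1/12 s, in which the tool goes at most 41.7 mm and 7.16 degrees, less where a joint would pass 70% of its speed; a pose out of reach is approached as far as the arm can. A call is refused whole if a number of a shift passes 41.7 or a number of a turn 7.16, either way. A call with a gripper value outside its range is refused whole. The fingers move at their own pace and stop on an object; "newtons" is the grip in N (left out, the last holds). Time passes only in rows, so rows that do not move let the fingers close. It gives the time, the measured TCP pose, the force and the opening at its end, in the units of the state.
- bot.read_state(): the state, without advancing time (a new reading comes with each control period).
- bot.grab_frame(name): name is "scene" or "top"; returns a dict with "img" (400x640x3 uint8, red, green, blue), "K" (3x3 intrinsics, pixels), "xyz" and "attitude" of the camera in the world. Camera axes: x right, y up, looking along -z (the intrinsics and any distortion apply to the point x, -y, -z); pixel columns grow to the right and rows downward; lengths in mm; the calibration is good to about 2 mm. A picture is of the moment at which its call begins. There is no depth.
- bot.finish_job(): hands the job in, once; it reports no verdict.
Trained networks look in a picture, given as the dict that the camera call returned (one of the last four; its "shot" number tells which), for a name from the list of things; names that differ only in an ending like _2 or _b are one class to them, and where a whole thing is asked for, a point or a joint stands for the part that bears it (a point fixed in the world has none). Each returns a list of dicts, best first, with "confidence" (0 to 1); they miss things now and then, are a little off and sometimes report something else, mostly with a low value. They report only what shows in the picture. A call takes as long as a camera call.
- bot.look_for(picture, thing): "location" ([x, y, z] in mm, in world coordinates, good to about 4 mm: the middle of the surface that is visible of it).
The state is a dict: "clock": time; "joint_positions": joint angles; "qd": joint speeds; "joint_torque": joint torques, N m; "eef_pos": TCP position; "eef_rot": TCP orientation; "wrist_force": force on the tool from outside, world axes, zero at the start; "moment": the same for the moment, N m; "gripper_width": finger opening in mm.
Only numpy, scipy, OpenCV 4.12 (cv2) and the standard library are available. Lean on these libraries where they do the work, as an engineer would, in place of code of your own. Each camera call takes 0.05 s, during which the arm holds its last target. There are 200 camera calls.

## Working session

There is one attempt and no reset: what is moved stays moved. The work goes in short steps, Python scripts to look and compute and a tool call to move; the robot and the scene stay as the last step left them, time stands still between calls to the robot, and variables do not carry over. Pictures are saved under pics/ and viewed, about 12 in all and at most 16, crops included, and the job is handed in when it is done.

Besides the shell and the picture viewer there is one more tool, called as name(argument=value, ...) on one line, values as JSON. move_arm: Moves the arm, as the interface text tells. Its arguments: {"type":"object","properties":{"series":{"type":"string"},"newtons":{"type":"number"}},"required":["series"]}

```bash
mkdir -p pics; cat > h.py <<'E'
from station import bot
import numpy as np, cv2
from scipy.spatial.transform import Rotation as R
np.set_printoptions(precision=2,suppress=True)
def save(p,n,crop=None,s=1):
    im=p["img"][:,:,::-1]
    if crop: x0,y0,x1,y1=crop; im=im[y0:y1,x0:x1]
    cv2.imwrite("pics/"+n,cv2.resize(im,None,fx=s,fy=s,interpolation=cv2.INTER_CUBIC))
def att(p):
    a=np.array(p["attitude"],float)
    return a if a.shape==(3,3) else R.from_rotvec(a).as_matrix()
def ray(p,u,v,z):
    K=np.array(p["K"]);d=np.linalg.solve(K,[u,v,1]);d=att(p)@[d[0],-d[1],-d[2]]
    o=np.array(p["xyz"]);return o+d*(z-o[2])/d[2]
def proj(p,X):
    c=att(p).T@(np.array(X,float)-np.array(p["xyz"]));K=np.array(p["K"])
    q=K@[c[0],-c[1],-c[2]];return q[:2]/q[2]
E
python3 - <<'E'
from h import *
s=bot.read_state();print(s)
for n in("top","scene"):
    p=bot.grab_frame(n);print(n,{k:v for k,v in p.items() if k!="img"});save(p,n+"0.png")
    for t in("tool_a","tool_b","tool_c","tool_d","cabinet","drawer","drawer_floor","drawer_pull","knob_grip","hook_tip"):
        print(t,[(np.array(r["location"]),round(r["confidence"],2)) for r in bot.look_for(p,t)][:4])
E
```

```text
{'clock': 0.0, 'joint_positions': array([-1.22,  0.69, -0.19,  1.57,  0.16,  0.9 , -0.22]), 'qd': array([ 0.,  0.,  0., -0., -0., -0.,  0.]), 'joint_torque': array([ -0.  , -52.76,  -1.27, -15.34,  -0.05,   0.01,   0.  ]), 'eef_pos': array([197.56, 592.28, 237.9 ]), 'eef_rot': array([-0.5, -3.1,  0. ]), 'wrist_force': array([-0.7 ,  0.26,  0.03]), 'moment': array([-0.02, -0.03, -0.01]), 'gripper_width': 87.95940532217064}
top {'K': array([[435.81,   0.  , 322.2 ],
       [  0.  , 435.81, 202.98],
       [  0.  ,   0.  ,   1.  ]]), 'xyz': array([ 264.08,   42.18, 1436.77]), 'attitude': array([ 0.17, -0.16, -1.53]), 'shot': 1}
tool_a [(array([453.1, 303.6,  22.2]), 0.8), (array([444.6, 159.8,  15.7]), 0.8), (array([448.3, 379.7,  13.3]), 0.5), (array([ 427.3, -106.8,   10.8]), 0.49)]
tool_b [(array([453.1, 303.6,  22.2]), 0.8), (array([444.6, 159.8,  15.7]), 0.8), (array([448.3, 379.7,  13.3]), 0.5), (array([ 427.3, -106.8,   10.8]), 0.49)]
tool_c [(array([453.1, 303.6,  22.2]), 0.8), (array([444.6, 159.8,  15.7]), 0.8), (array([448.3, 379.7,  13.3]), 0.5), (array([ 427.3, -106.8,   10
[... 941 characters left out ...]
array([459.6, 299.9,  18.7]), 0.49)]
tool_c [(array([448.8, 150. ,  15.1]), 0.68), (array([447.7, 375. ,  12.6]), 0.57), (array([459.6, 299.9,  18.7]), 0.49)]
tool_d [(array([448.8, 150. ,  15.1]), 0.68), (array([447.7, 375. ,  12.6]), 0.57), (array([459.6, 299.9,  18.7]), 0.49)]
cabinet [(array([ 394.6, -264. ,   68.1]), 0.75), (array([682.6, 119. ,  29.3]), 0.39)]
drawer [(array([416.5, -71.5,  12.5]), 0.6)]
drawer_floor [(array([414.2, -67. ,  11.9]), 0.92), (array([ 394.5, -264.8,   65.1]), 0.65)]
drawer_pull [(array([417.1, -70.7,  16.4]), 0.7)]
knob_grip [(array([ 354.5, -238.1,  107.6]), 0.86), (array([ 355.1, -240.6,  101.1]), 0.39)]
hook_tip [(array([ 355.8, -237.1,  105.5]), 0.64)]
```

View pics/top0.png

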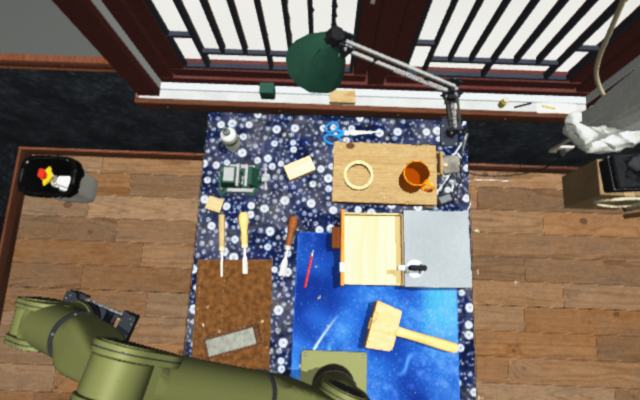

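View pics/scene0.png

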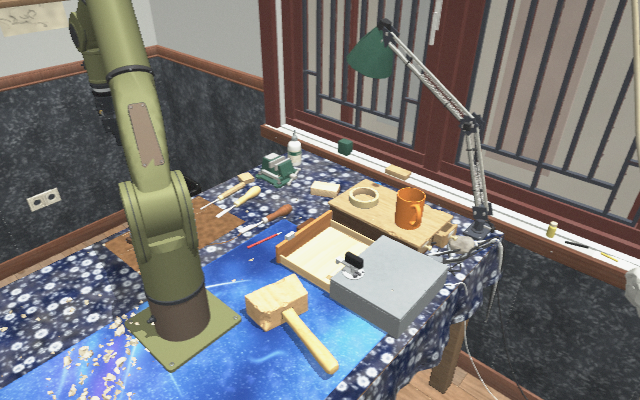

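The overview shows three tools: a slim one near (221,240), a pale yellow one near (244,240) and a red-brown or dark one near (290,245). The cabinet is at (437,248), the open drawer at (372,248) and the knob at (415,267). Zooming in next.

```bash
python3 - <<'E'
from h import *
p=bot.grab_frame("top")
im=p["img"][:,:,::-1]
A=cv2.resize(im[200:300,325:480],None,fx=5,fy=5,interpolation=cv2.INTER_CUBIC)
B=cv2.resize(im[205:285,200:310],None,fx=7,fy=7,interpolation=cv2.INTER_CUBIC)
for I,x0,y0,s in((A,325,200,5),(B,200,205,7)):
    for u in range(x0,x0+I.shape[1]//s,10):
        cv2.putText(I,str(u),((u-x0)*s,8),0,.3,(0,255,255)); cv2.line(I,((u-x0)*s,10),((u-x0)*s,16),(0,255,255))
    for v in range(y0,y0+I.shape[0]//s,10):
        cv2.putText(I,str(v),(0,(v-y0)*s+4),0,.3,(0,255,255))
cv2.imwrite("pics/cab1.png",A);cv2.imwrite("pics/tools1.png",B)
E
```

```text
(no output)
```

View pics/cab1.png

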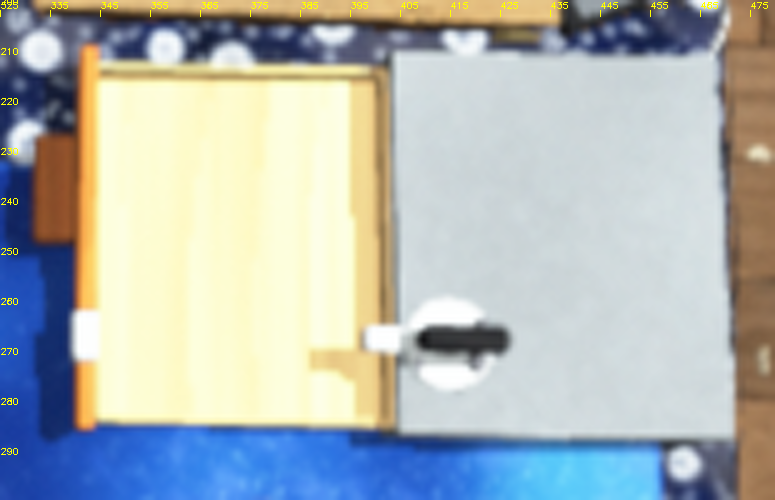

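View pics/tools1.png

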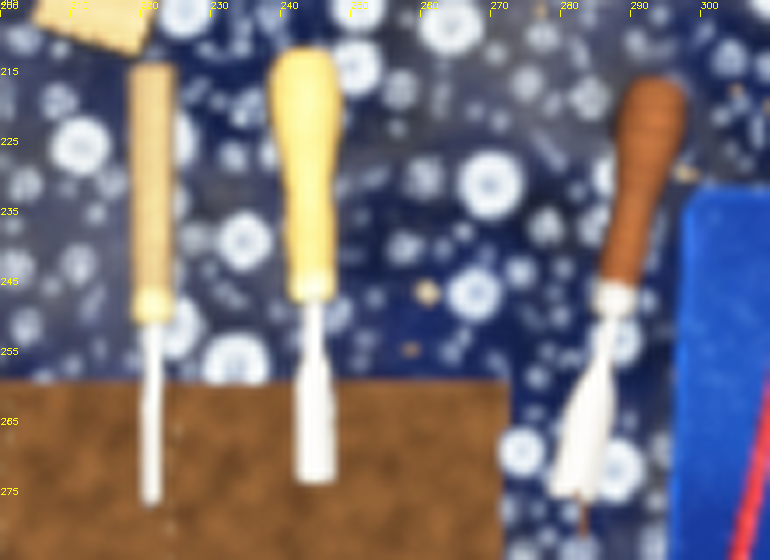

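```bash
python3 - <<'E'
from h import *
p=bot.grab_frame("top")
c=[ray(p,*q,68)[:2] for q in((403.4,210.6),(468.6,210.6),(472,287.4),(405,287))]
print("cab",c,np.mean(c,0),[np.linalg.norm(c[i]-c[i-1]) for i in range(4)])
f=c[0]-c[3];print("front dir deg",np.degrees(np.arctan2(f[1],f[0])), "side", [np.degrees(np.arctan2(*(c[i]-c[j])[::-1])) for i,j in((1,0),(2,3),(1,2))])
print("knob top",ray(p,325+415/5,200+340/5,123),ray(p,325+510/5,200+340/5,123))
print("panel top outer",ray(p,325+77/5,200+430/5,68),ray(p,325+80/5,200+45/5,68), "inner",ray(p,325+97/5,200+430/5,68),ray(p,325+100/5,200+45/5,68))
print("pull",ray(p,325+35/5,200+187/5,55))
for n,e,t,z in(("d",(221.7,214.3),(221.6,276.7),10),("a",(243.7,211.7),(245,273.9),16),("b",(294.3,216.4),(281.7,275.7),15)):
    E=ray(p,*e,z);T=ray(p,*t,z*.7);d=(E-T)[:2];L=np.linalg.norm(d);m=(E+T)[:2]/2;u=d/L
    print(n,"end",E[:2],"tip",T[:2],"L",L,"ang",np.degrees(np.arctan2(u[1],u[0])),"grip",m+35*u, E[:2]-u*65)
s=bot.read_state();print(R.from_rotvec(s["eef_rot"]).as_matrix())
E
```

```text
cab [array([ 546.37, -208.39]), array([ 554.34, -417.09]), array([ 312.72, -419.54]), array([ 306.06, -212.96])] [ 429.87 -314.49] [np.float64(240.34819228763965), np.float64(208.85220435456742), np.float64(241.64025658260672), np.float64(206.68411053669422)]
front dir deg 1.0898346279469437 side [np.float64(-87.81099432354868), np.float64(-88.15504335703899), np.float64(0.5806034076126562)]
knob top [ 360.53 -211.79  123.  ] [ 362.69 -268.55  123.  ]
panel top outer [301.51 -13.7   68.  ] [543.96  -8.55  68.  ] inner [301.98 -26.04  68.  ] [544.45 -21.36  68.  ]
pull [453.12  16.99  55.  ]
d end [522.63 385.87] tip [318.11 369.04] L 205.21251897877013 ang 4.7049710772032425 grip [455.25 380.33] [457.85 380.54]
a end [533.1  312.19] tip [329.74 293.28] L 204.2332652562185 ang 5.312436561566193 grip [466.27 305.98] [468.38 306.17]
b end [523.85 143.52] tip [328.55 174.47] L 197.7339095345016 ang -9.005542160717361 grip [460.77 153.52] [459.65 153.7 ]
[[-0.95  0.32  0.  ]
 [ 0.32  0.95  0.  ]
 [ 0.    0.   -1.  ]]
```

move_arm(series="0 0 4.2 -40 -5 0 60;0 0 4.2 -40 -5 0 60;0 0 4.2 -40 -5 0 60;0 0 4.2 -40 -5 0 60;0 0 4.2 -40 -5 0 60;0 0 4.2 -40 -5 0 60;0 0 4.2 -40 -5 0 60;0 0 4.2 -40 -5 0 60;0 0 4.2 -40 -5 0 60;0 0 4.2 -40 -5 0 60")

```text
clock: 2.03
eef_pos: [480.4, 315.4, 238.9]
eef_rot: [1.586, 2.711, 0.002]
wrist_force: [1.3, -0.7, 0.3]
gripper_width: 60.2
```

```bash
cat >> h.py <<'E'
def st():
    s=bot.read_state();M=R.from_rotvec(s["eef_rot"]).as_matrix()
    print("t",round(s["clock"],2),"pos",s["eef_pos"],"yang",round(np.degrees(np.arctan2(M[1,1],M[0,1])),2),"tz",M[:,2],"F",s["wrist_force"],"M",s["moment"],"w",round(s["gripper_width"],1),"q",s["joint_positions"])
    return s,M
def to(x,y,z,yang=None):
    "tool-frame shift to world target at the present attitude, and the tool-z turn (deg) to bring tool y to yang"
    s,M=st();d=M.T@(np.array([x,y,z])-s["eef_pos"]);a=np.degrees(np.arctan2(M[1,1],M[0,1]))
    print("shift",d, "turn", None if yang is None else -((yang-a+180)%360-180))
    if yang is not None:
        th=np.radians(-((yang-a+180)%360-180));N=M@R.from_rotvec([0,0,th]).as_matrix()
        print("shift if turned first",N.T@(np.array([x,y,z])-s["eef_pos"]), "level fix deg (tool x,y)",np.degrees(np.cross(M[:,2],[0,0,-1])@M)[:2])
E
python3 -c "
from h import *
to(362.5,-242,215,1.3)"
```

```text
t 2.03 pos [480.45 315.36 238.87] yang 29.35 tz [ 0.  0. -1.] F [ 1.26 -0.71  0.26] M [-0.07 -0.   -0.  ] w 60.2 q [-0.64  0.62 -0.03  1.73  0.02  0.8  -0.17]
shift [-428.03 -376.01   23.33] turn 28.04762990353339
shift if turned first [-554.56 -130.58   23.33] level fix deg (tool x,y) [ 0.07 -0.01]
```

move_arm(series="0 0 3.5 -36 -10 0 60;0 0 3.5 -36 -10 0 60;0 0 3.5 -36 -10 0 60;0 0 3.5 -36 -10 0 60;0 0 3.5 -36 -10 0 60;0 0 3.5 -36 -10 0 60;0 0 3.5 -36 -10 0 60;0 0 3.5 -36 -10 0 60;0 0 0 -32 -14 0 50;0 0 0 -32 -14 0 50;0 0 0 -32 -14 0 50;0 0 0 -32 -14 0 50;0 0 0 -32 -14 0 50;0 0 0 -20 -8 0 50;0 0 0 0 0 0 40;0 0 0 0 0 0 40")

```text
clock: 3.37
eef_pos: [415.0, -162.1, 238.9]
eef_rot: [2.194, 2.248, 0.001]
wrist_force: [0.6, -0.3, 0.6]
gripper_width: 40.7
```

```bash
python3 -c "
from h import *
to(362.5,-242,160,1.3)
p=bot.grab_frame('scene')
save(p,'k1.png',(260,170,480,340),3.5)
for t in ('knob_grip','hook_tip'): print([(r['location'],r['confidence']) for r in bot.look_for(p,t)])
for X in [(362.5,-242,123),(362.5,-242,95),(363,-216,123),(362,-268,123),(363,-216,95)]: print(X,(proj(p,X)-[260,170])*3.5)
"
```

```text
t 3.37 pos [ 415.   -162.11  238.88] yang 1.38 tz [ 0. -0. -1.] F [ 0.57 -0.3   0.58] M [-0.06  0.03 -0.02] w 40.7 q [ 0.24  0.46  0.04  2.09 -0.03  0.59  0.33]
shift [-78.6  -54.46  78.85] turn 0.07970072525685623
shift if turned first [-78.67 -54.35  78.85] level fix deg (tool x,y) [0.03 0.01]
[([397.6, -264.5, 65.3], 0.55), ([355.2, -239.5, 106.7], 0.54), ([457.7, 300.7, 23.2], 0.35)]
[([352.2, -239.3, 104.7], 0.76)]
(362.5, -242, 123) [330.45 299.46]
(362.5, -242, 95) [328.52 328.99]
(363, -216, 123) [302.61 283.52]
(362, -268, 123) [359.05 315.83]
(363, -216, 95) [301.06 312.87]
```

View pics/k1.png

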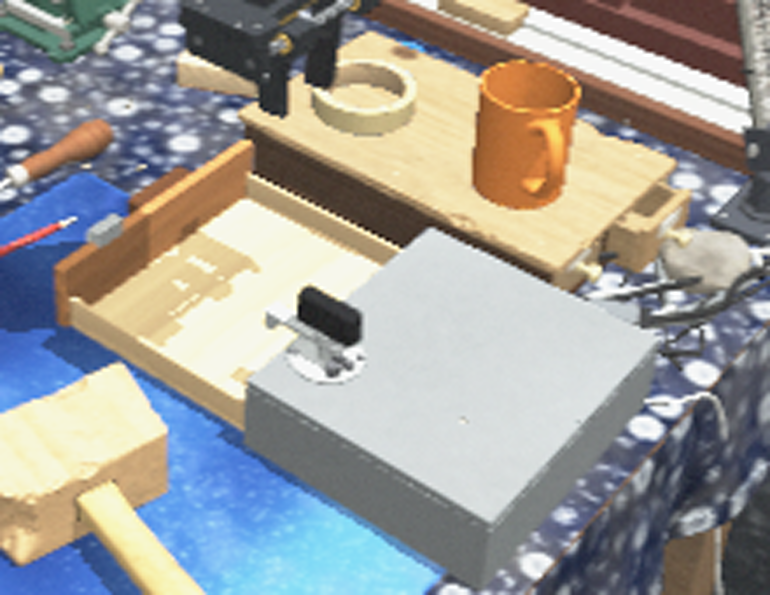

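move_arm(series="0 0 0 -39.3 -27.2 0 40;0 0 0 -39.3 -27.2 0 40;0 0 0 0 0 0 40;0 0 0 0 0 40 40;0 0 0 0 0 40 40;0 0 0 0 0 30 40;0 0 0 0 0 20 40;0 0 0 0 0 10 40;0 0 0 0 0 6 40;0 0 0 0 0 0 40", newtons=30)

```text
clock: 4.35
eef_pos: [370.1, -229.7, 91.7]
eef_rot: [-2.187, -2.252, -0.0]
wrist_force: [0.3, -0.2, 0.0]
gripper_width: 40.0
```

move_arm(series="0 0 0 0 0 0 5;0 0 0 0 0 0 5;0 0 0 0 0 0 5;0 0 0 0 0 0 5;0 0 0 0 0 0 5;0 0 0 0 0 0 5")

```text
clock: 4.85
eef_pos: [363.4, -230.1, 93.0]
eef_rot: [-2.188, -2.241, 0.009]
wrist_force: [-9.7, -0.7, -1.6]
gripper_width: 16.2
```

```bash
python3 -c "
from h import *
st()"
```

```text
t 4.85 pos [ 363.43 -230.08   93.04] yang 1.36 tz [-0.01  0.   -1.  ] F [-9.71 -0.7  -1.64] M [-0.26  2.14 -0.11] w 16.2 q [ 0.45  0.75  0.01  2.25 -0.02  0.15  0.5 ]
```

move_arm(series="0 0 0 0 0 0 40;0 0 0 0 0 0 40;0 0 0 0 0 0 40;0 0 0 -4 -2.5 0 40;0 0 0 -4 -2.5 0 40;0 0 0 -4 -2 0 40;0 0 0 0 0 0 40")

```text
clock: 5.43
eef_pos: [363.0, -244.5, 92.9]
eef_rot: [2.192, 2.248, -0.0]
wrist_force: [-0.0, -0.2, 0.2]
gripper_width: 40.4
```

```bash
python3 -c "
from h import *
to(363,-242,91,1.3)"
```

```text
t 5.43 pos [ 363.05 -244.54   92.95] yang 1.46 tz [ 0. -0. -1.] F [-0.03 -0.19  0.21] M [-0.08  0.13 -0.01] w 40.4 q [ 0.48  0.75  0.    2.24 -0.01  0.15  0.52]
shift [2.54 0.01 1.95] turn 0.16350354674901268
shift if turned first [2.54 0.01 1.95] level fix deg (tool x,y) [0.06 0.07]
```

move_arm(series="0 0 0 2 0 1 30;0 0 0 0 0 0 5;0 0 0 0 0 0 5;0 0 0 0 0 0 5;0 0 0 0 0 0 5;0 0 0 0 0 0 5;0 0 0 0 0 -4 5;0 0 0 0 0 -4 5;0 0 0 0 0 -4 5;0 0 0 0 0 -3 5;0 0 0 0 0 0 5")

```text
clock: 6.35
eef_pos: [363.0, -240.8, 107.4]
eef_rot: [2.191, 2.252, 0.001]
wrist_force: [0.5, 1.6, 3.4]
gripper_width: 17.9
```

```bash
python3 -c "
from h import *
st()"
```

```text
t 6.35 pos [ 362.97 -240.84  107.39] yang 1.58 tz [ 0.  0. -1.] F [0.5  1.6  3.41] M [0.37 0.03 0.04] w 17.9 q [ 0.48  0.72  0.    2.24 -0.01  0.19  0.52]
```

move_arm(series="0 0 0 0 0 0 5;0 0 0 0 0 0 5;0 0 0 0 0 0 5", newtons=35)

```text
clock: 6.6
eef_pos: [363.0, -240.9, 106.9]
eef_rot: [2.191, 2.252, 0.0]
wrist_force: [-1.0, 2.0, 2.0]
gripper_width: 17.9
```

```bash
python3 -c "
from h import *
st()
p=bot.grab_frame('scene')
save(p,'k2.png',(300,190,420,290),5)
for X in [(363,-216,123),(363,-216,139),(363,-193,71),(363,-193,87)]: print(X,(proj(p,X)-[300,190])*5)
"
```

```text
t 6.6 pos [ 362.98 -240.86  106.92] yang 1.58 tz [ 0.  0. -1.] F [-0.98  1.97  1.96] M [0.45 0.01 0.02] w 17.9 q [ 0.48  0.72  0.    2.24 -0.01  0.18  0.52]
(363, -216, 123) [232.29 305.03]
(363, -216, 139) [233.58 280.57]
(363, -193, 71) [194.25 362.41]
(363, -193, 87) [195.21 339.22]
```

View pics/k2.png

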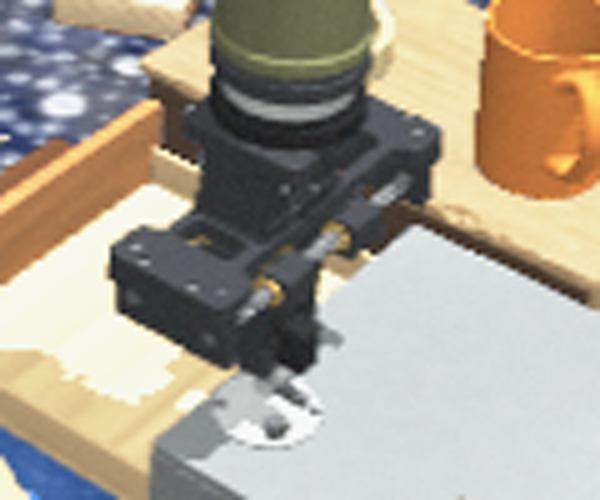

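The gripper sits on the knob near (290,345). Part of the hook is hidden, with a small grey piece visible at (330,338). Checking where that is and what the top camera sees.

```bash
python3 -c "
from h import *
p=bot.grab_frame('scene')
for uv in [(330,338),(270,378),(300,345),(275,425)]:
  print(uv,[ray(p,300+uv[0]/5,190+uv[1]/5,z) for z in (75,87,95,110)])
p=bot.grab_frame('top');save(p,'k3.png',(380,230,460,290),8)
for X in [(363,-242,139),(363,-193,87)]: print(X,(proj(p,X)-[380,230])*8)
"
```

```text
(330, 338) [array([ 423.15, -237.19,   75.  ]), array([ 411.31, -244.98,   87.  ]), array([ 403.41, -250.17,   95.  ]), array([ 388.6 , -259.91,  110.  ])]
(270, 378) [array([ 376.45, -232.91,   75.  ]), array([ 365.32, -240.76,   87.  ]), array([ 357.9, -246. ,   95. ]), array([ 343.99, -255.82,  110.  ])]
(300, 345) [array([ 407.86, -228.73,   75.  ]), array([ 396.25, -236.65,   87.  ]), array([ 388.51, -241.93,   95.  ]), array([ 374.  , -251.83,  110.  ])]
(275, 425) [array([ 349.95, -256.62,   75.  ]), array([ 339.23, -264.1 ,   87.  ]), array([ 332.09, -269.1 ,   95.  ]), array([ 318.69, -278.46,  110.  ])]
(363, -242, 139) [314.23 297.52]
(363, -193, 87) [156.86 301.88]
```

View pics/k3.png

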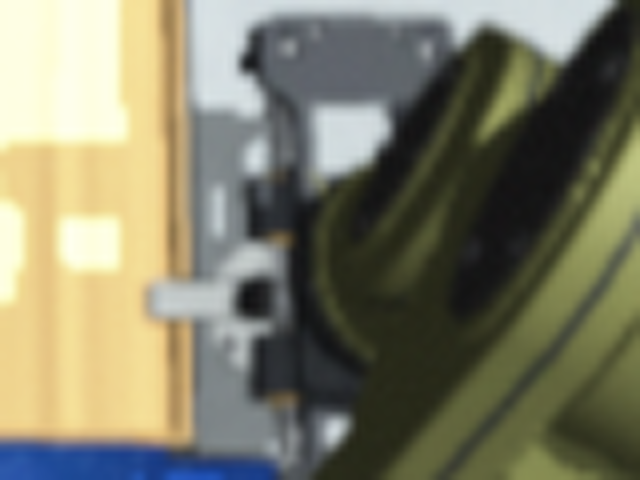

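move_arm(series="0 0 0 0 0 -1.5 5;0 0 5 0 0 0 5;0 0 5 0 0 0 5;0 0 5 0 0 0 5;0 0 0 0 0 0 5")

```text
clock: 7.17
eef_pos: [362.9, -240.9, 108.0]
eef_rot: [-2.468, -1.943, 0.0]
wrist_force: [0.9, 1.8, -1.0]
gripper_width: 17.8
```

```bash
python3 -c "
from h import *
st()
p=bot.grab_frame('top');save(p,'k4.png',(380,230,460,290),8)
"
```

```text
t 7.17 pos [ 362.88 -240.88  107.99] yang -13.56 tz [-0.  0. -1.] F [ 0.86  1.76 -1.  ] M [ 0.45 -0.05  0.01] w 17.8 q [ 0.46  0.72  0.04  2.24 -0.14  0.19  0.38]
```

View pics/k4.png

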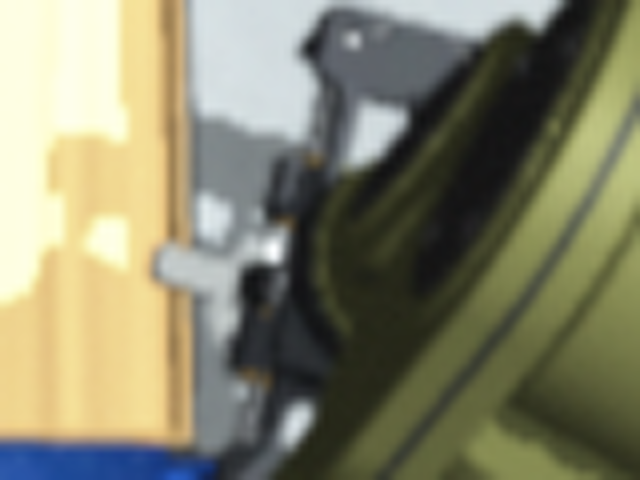

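The hook is turning with the gripper: its tip went from row 300 to row 262. I'll continue to the open end.

move_arm(series="0 0 6 0 0 0 5;0 0 6 0 0 0 5;0 0 6 0 0 0 5;0 0 6 0 0 0 5;0 0 6 0 0 0 5;0 0 6 0 0 0 5;0 0 6 0 0 0 5;0 0 6 0 0 0 5;0 0 6 0 0 0 5;0 0 6 0 0 0 5;0 0 0 0 0 0 5")

```text
clock: 8.13
eef_pos: [362.6, -240.6, 108.0]
eef_rot: [-3.108, -0.453, 0.002]
wrist_force: [-0.7, 2.9, -1.7]
gripper_width: 17.8
```

```bash
python3 -c "
from h import *
st()"
```

```text
t 8.13 pos [ 362.55 -240.58  107.99] yang -73.42 tz [-0.  0. -1.] F [-0.73  2.89 -1.67] M [0.49 0.1  0.11] w 17.8 q [ 0.36  0.73  0.19  2.25 -0.63  0.22 -0.16]
```

move_arm(series="0 0 0 0 0 4 5;0 0 0 0 0 4 5;0 0 0 0 0 4 5;0 0 0 0 0 4 5;0 0 0 0 0 1 5;0 0 0 0 0 0 5")

```text
clock: 8.63
eef_pos: [362.6, -240.7, 91.3]
eef_rot: [-3.107, -0.454, -0.0]
wrist_force: [-1.4, 4.2, 11.0]
gripper_width: 17.3
```

```bash
python3 -c "
from h import *
st()"
```

```text
t 8.63 pos [ 362.63 -240.67   91.32] yang -73.38 tz [ 0.  0. -1.] F [-1.42  4.22 10.97] M [0.9  0.49 0.12] w 17.3 q [ 0.39  0.76  0.14  2.25 -0.64  0.17 -0.15]
```

move_arm(series="0 0 0 0 0 1 5;0 0 0 0 0 0 5;0 0 0 0 0 0 40;0 0 0 0 0 0 40;0 0 0 0 0 0 40;0 0 0 0 0 -20 50;0 0 0 0 0 -40 50;0 0 0 0 0 -40 50;0 0 0 0 0 -40 50;0 0 0 40 10 0 50;0 0 0 40 20 0 50;0 0 0 40 20 0 50;0 0 0 40 20 0 50;0 0 0 0 0 0 50")

```text
clock: 9.8
eef_pos: [536.7, -261.3, 229.6]
eef_rot: [3.102, 0.464, 0.012]
wrist_force: [0.6, -0.1, -0.4]
gripper_width: 49.8
```

```bash
python3 -c "
from h import *
st()
p=bot.grab_frame('scene');save(p,'k5.png',(240,150,440,310),4)
for X in [(363,-242,123)]: print(X,(proj(p,X)-[240,150])*4)
"
```

```text
t 9.8 pos [ 536.72 -261.29  229.65] yang -73.0 tz [ 0.01 -0.   -1.  ] F [ 0.64 -0.07 -0.37] M [0.01 0.12 0.01] w 49.8 q [ 0.08  0.72  0.53  1.7  -0.46  0.85 -0.46]
(363, -242, 123) [458.15 421.86]
```

View pics/k5.png

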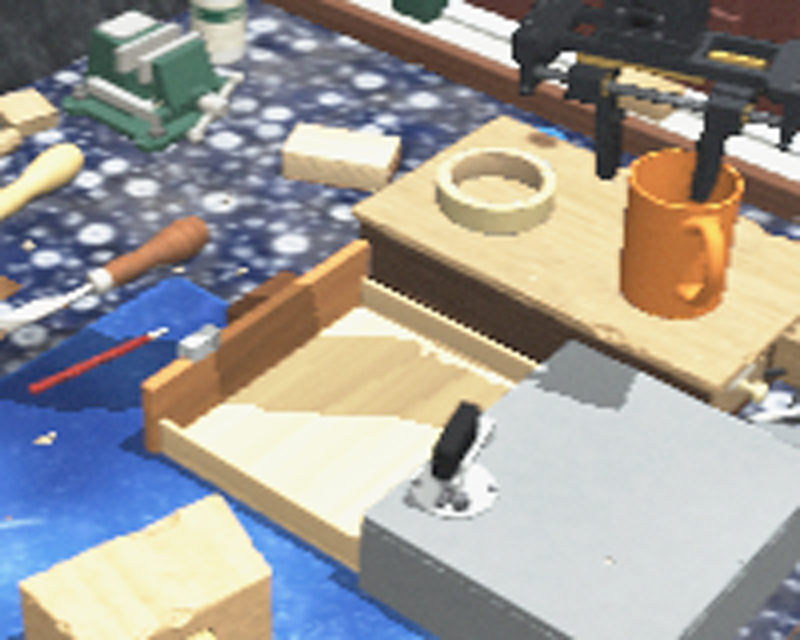

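The image shows the knob open, with the bar over the cabinet at (455,440), and the knob down. The drawer, tape and mug look undisturbed. Next is the red-brown tool.

move_arm(series="0 0 6.5 -25 0 0 50;0 0 6.5 -25 0 0 50;0 0 6.5 -25 -10 0 50;0 0 6.5 -25 -20 0 50;0 0 0 -4 -30 0 50;0 0 0 -4 -40 0 50;0 0 0 -4 -40 0 50;0 0 0 -4 -40 0 50;0 0 0 -4 -40 0 50;0 0 0 -4 -40 0 50;0 0 0 -4 -40 0 50;0 0 0 -4 -30 0 50;0 0 0 0 0 0 50")

```text
clock: 10.93
eef_pos: [445.5, 64.7, 229.1]
eef_rot: [-3.13, 0.242, 0.005]
wrist_force: [0.4, 0.1, -0.6]
gripper_width: 50.2
```

```bash
python3 -c "
from h import *
to(460.5,153.5,110,-99)"
```

```text
t 10.93 pos [445.5   64.69 229.14] yang -98.85 tz [-0.  0. -1.] F [ 0.37  0.07 -0.64] M [ 0.    0.1  -0.01] w 50.2 q [-0.7   0.6   0.75  2.11 -0.65  0.68 -1.24]
shift [  1.52 -89.81 119.33] turn 0.1484892707707104
shift if turned first [  1.29 -89.81 119.33] level fix deg (tool x,y) [-0.12  0.18]
```

```bash
python3 -c "
from h import *
for n in ('top','scene'):
  p=bot.grab_frame(n)
  print([(np.array(r['location']),round(r['confidence'],2)) for r in bot.look_for(p,'tool_b')])
"
```

```text
[(array([486.7, 308.3,  28.9]), 0.68), (array([459.7, 379.9,  13.9]), 0.64)]
[(array([454.7, 300.4,  18.8]), 0.86), (array([448.3, 373.4,  14.5]), 0.63), (array([446. , 150.8,  15. ]), 0.55), (array([ 359.2, -246. ,  108.4]), 0.42)]
```

move_arm(series="0 0 0 0.5 -30 10 50;0 0 0 0.5 -30 30 50;0 0 0 0.5 -30 30 50;0 0 0 0 0 30 50;0 0 0 0 0 20 50;0 0 0 0 0 0 50")

```text
clock: 11.63
eef_pos: [461.0, 143.7, 108.6]
eef_rot: [3.128, -0.263, -0.009]
wrist_force: [-0.3, -0.3, -1.1]
gripper_width: 49.9
```

```bash
python3 -c "
from h import *
to(460.5,153.5,5,-99)
p=bot.grab_frame('scene');save(p,'b1.png',(220,160,340,260),5)
for X in [(461,153.5,30),(461,153.5,15),(524,143.5,15)]: print(X,(proj(p,X)-[220,160])*5)
"
```

```text
t 11.63 pos [460.98 143.73 108.55] yang -99.6 tz [-0.01 -0.   -1.  ] F [-0.3  -0.28 -1.09] M [0.04 0.12 0.02] w 49.9 q [-0.69  0.81  0.5   2.11 -0.91  0.46 -1.21]
shift [ -1.56  -9.87 103.53] turn -0.5957341750866476
shift if turned first [ -1.46  -9.89 103.53] level fix deg (tool x,y) [0.18 0.3 ]
(461, 153.5, 30) [277.66 249.5 ]
(461, 153.5, 15) [278.68 268.31]
(524, 143.5, 15) [356.76 234.25]
```

View pics/b1.png

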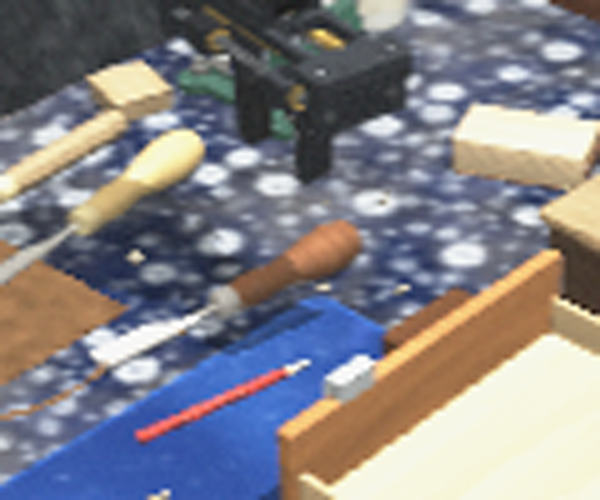

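Handle axis at (279,270) in the crop; the calibration predicted (279,268). They agree, so I'm descending.

move_arm(series="0 0 0 -1.5 -9.9 20 50;0 0 0 0 0 30 50;0 0 0 0 0 25 50;0 0 0 0 0 15 50;0 0 0 0 0 8 50;0 0 0 0 0 5 50;0 0 0 0 0 0 50")

```text
clock: 12.27
eef_pos: [464.0, 154.3, 8.8]
eef_rot: [3.13, -0.262, 0.002]
wrist_force: [0.0, 0.2, -0.0]
gripper_width: 49.9
```

```bash
python3 -c "
from h import *
to(460.5,153.5,5,-99)"
```

```text
t 12.27 pos [464.02 154.31   8.83] yang -99.58 tz [ 0. -0. -1.] F [ 0.04  0.24 -0.05] M [ 0.04  0.07 -0.01] w 49.9 q [-0.5   0.95  0.14  2.11 -0.97  0.14 -1.19]
shift [-3.34  1.39  3.83] turn -0.5822109606435788
shift if turned first [-3.35  1.35  3.83] level fix deg (tool x,y) [ 0.02 -0.08]
```

Close, then lift.

move_arm(series="0 0 0 -3 1 3.8 50;0 0 0 0 0 0 10;0 0 0 0 0 0 10;0 0 0 0 0 0 10;0 0 0 0 0 0 10;0 0 0 0 0 0 10;0 0 0 0 0 0 10;0 0 0 0 0 -10 10;0 0 0 0 0 -25 10;0 0 0 0 0 -35 10;0 0 0 0 0 -35 10;0 0 0 0 0 0 10", newtons=40)

```text
clock: 13.27
eef_pos: [462.3, 155.5, 114.0]
eef_rot: [-3.129, 0.259, -0.012]
wrist_force: [0.4, -0.1, -0.9]
gripper_width: 24.4
```

```bash
python3 -c "
from h import *
to(465,-65,125,-88.7)"
```

```text
t 13.27 pos [462.32 155.51 114.03] yang -99.46 tz [ 0.01  0.   -1.  ] F [ 0.45 -0.12 -0.89] M [ 0.01  0.09 -0.04] w 24.4 q [-0.69  0.79  0.45  2.11 -0.84  0.42 -1.31]
shift [ 38.96 217.05 -11.16] turn -10.757948454805188
shift if turned first [ -2.24 220.51 -11.16] level fix deg (tool x,y) [-0.13 -0.42]
```

Held, with the jaws at 24.4 mm. Moving to the slot nearest the cabinet.

move_arm(series="0 0 -5.4 0 0 -8 10;0 0 -5.4 0 10 -8 10;0 0 0 -1 25 0 10;0 0 0 -1 35 0 10;0 0 0 -1 35 0 10;0 0 0 -1 35 0 10;0 0 0 -1 35 0 10;0 0 0 -1 35 0 10;0 0 0 -1 35 0 10;0 0 0 -1 35 0 10;0 0 0 -1 25 0 10;0 0 0 0 0 0 10")

```text
clock: 14.27
eef_pos: [456.7, -156.8, 125.6]
eef_rot: [3.136, 0.023, 0.003]
wrist_force: [1.0, -0.3, -0.8]
gripper_width: 24.3
```

```bash
python3 -c "
from h import *
to(459,-168,60,-88.7)
p=bot.grab_frame('top');print(bot.look_for(p,'drawer_floor'),bot.look_for(p,'drawer_pull'))"
```

```text
t 14.27 pos [ 456.71 -156.84  125.58] yang -89.17 tz [ 0.   -0.01 -1.  ] F [ 1.02 -0.29 -0.8 ] M [-0.01  0.16 -0.04] w 24.3 q [ 0.03  0.74  0.33  2.11 -0.6   0.38 -0.72]
shift [ 2.02 10.83 65.64] turn -0.46978333936195327
shift if turned first [ 1.93 10.85 65.64] level fix deg (tool x,y) [ 0.32 -0.09]
[{'location': [369.0, -201.2, 28.4], 'confidence': 0.65}] [{'location': [373.0, -198.6, 28.7], 'confidence': 0.75}]
```

move_arm(series="0 0 -0.5 2 5 10 10;0 0 0 0 5.8 20 10;0 0 0 0 0 25 10;0 0 0 0 0 20 10;0 0 0 0 0 15 10;0 0 0 0 0 8 10;0 0 0 0 0 0 10")

```text
clock: 15.0
eef_pos: [458.7, -159.1, 25.6]
eef_rot: [-3.139, -0.054, 0.004]
wrist_force: [0.4, 0.3, -0.9]
gripper_width: 24.4
```

```bash
python3 -c "
from h import *
to(459,-168,17.5,-88.7)"
```

```text
t 15.0 pos [ 458.7  -159.06   25.56] yang -88.04 tz [-0.  0. -1.] F [ 0.43  0.33 -0.89] M [ 0.06  0.18 -0.01] w 24.4 q [ 0.17  0.91  0.11  2.12 -0.67  0.15 -0.63]
shift [0.02 8.96 8.04] turn 0.6613310130551326
shift if turned first [0.12 8.96 8.04] level fix deg (tool x,y) [-0.13  0.16]
```

move_arm(series="0 0 0.6 0 4.5 0 10;0 0 0 0 4.5 0 10;0 0 0 0 0 4 10;0 0 0 0 0 3 10;0 0 0 0 0 1 10;0 0 0 0 0 0 10")

```text
clock: 15.5
eef_pos: [459.7, -169.2, 19.4]
eef_rot: [-3.141, -0.035, -0.0]
wrist_force: [0.4, 0.4, -1.6]
gripper_width: 24.5
```

```bash
python3 -c "
from h import *
to(459,-168,17.5,-88.7)"
```

```text
t 15.5 pos [ 459.7  -169.2    19.45] yang -88.72 tz [ 0.  0. -1.] F [ 0.42  0.39 -1.58] M [-0.01  0.14  0.04] w 24.5 q [ 0.19  0.93  0.11  2.11 -0.67  0.14 -0.62]
shift [-0.67 -1.21  1.95] turn -0.021081308687996625
shift if turned first [-0.67 -1.21  1.95] level fix deg (tool x,y) [-0.02 -0.  ]
```

move_arm(series="0 0 0 0 0 1.6 10;0 0 0 0 0 0 10;0 0 0 0 0 0 34;0 0 0 0 0 0 34;0 0 0 0 0 0 34;0 0 0 0 0 -15 34;0 0 0 0 0 -30 34;0 0 0 0 0 -40 34;0 0 0 0 0 -40 50;0 0 0 0 -35 0 50;0 0 0 0 -40 0 50;0 0 0 0 -40 0 50;0 0 0 0 -40 0 50;0 0 0 0 -40 0 50;0 0 0 0 -40 0 50;0 0 0 0 -40 0 50;0 0 0 0 -40 0 50;0 0 0 0 -40 0 50;0 0 0 0 -35 0 50;0 0 0 0 0 0 50")

```text
clock: 17.17
eef_pos: [449.5, 230.1, 142.1]
eef_rot: [-3.136, -0.056, 0.002]
wrist_force: [0.8, 0.7, -0.2]
gripper_width: 50.0
```

```bash
python3 - <<'E'
from h import *
to(467,306,110,-84.7)
p=bot.grab_frame("top");im=p["img"][:,:,::-1]
A=cv2.resize(im[195:295,195:295],None,fx=4,fy=4,interpolation=cv2.INTER_CUBIC)
B=cv2.resize(im[195:295,325:425],None,fx=4,fy=4,interpolation=cv2.INTER_CUBIC)
cv2.imwrite("pics/after_b.png",np.hstack([A,B]))
for n in((533,312,16),(330,293,11),(467,306,16),(523,386,10),(318,369,7)): print(n,(proj(p,n)-[195,195])*4)
print((proj(p,(459,-168,28))-[325,195])*4+[400,0])
p=bot.grab_frame("scene")
print([(np.array(r['location']),round(r['confidence'],2)) for r in bot.look_for(p,'tool_b')])
E
```

```text
t 17.17 pos [449.48 230.14 142.12] yang -87.94 tz [-0.    0.01 -1.  ] F [ 0.81  0.65 -0.18] M [-0.02  0.19  0.03] w 50.0 q [-0.86  0.76  0.51  2.04 -0.73  0.53 -1.35]
shift [ 20.25 -75.    32.51] turn -3.2444445290275326
shift if turned first [ 24.47 -73.74  32.51] level fix deg (tool x,y) [-0.31  0.05]
(533, 312, 16) [195.02  66.93]
(330, 293, 11) [200.42 315.31]
(467, 306, 16) [196.19 145.92]
(523, 386, 10) [106.69  76.76]
(318, 369, 7) [106.44 326.94]
[655.02 175.54]
[(array([457. , 300.4,  17.9]), 0.61), (array([447.7, 374.1,  12. ]), 0.52), (array([ 367.1, -174.2,   19.8]), 0.43)]
```

View pics/after_b.png

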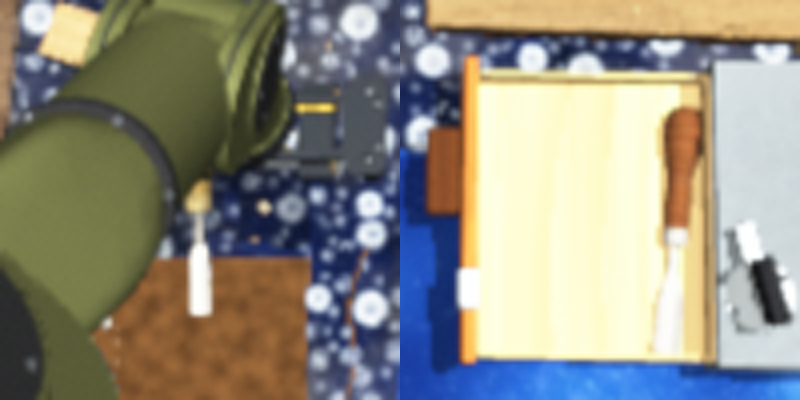

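Tool_b lies flat in the drawer, from (685,108) to (668,352), somewhat closer to the cabinet than I aimed. It probably rolled. Tool_a's tip is at (200,315), as predicted, so it hasn't moved. Going for tool_a.

move_arm(series="0 0 -3.2 6 -20 0 55;0 0 0 6 -20 0 55;0 0 0 6 -20 0 55;0 0 0 6 -14 0 55;0 0 0 0 0 20 55;0 0 0 0 0 25 55;0 0 0 0 0 25 55;0 0 0 0 0 20 55;0 0 0 0 0 0 55")

```text
clock: 18.07
eef_pos: [468.9, 292.4, 50.1]
eef_rot: [3.136, 0.116, -0.009]
wrist_force: [-0.4, -0.4, 0.5]
gripper_width: 55.1
```

```bash
python3 - <<'E'
from h import *
to(467,306,5,-84.7)
p=bot.grab_frame("scene");save(p,"a1.png",(200,150,320,250),5)
for n in((533,312,16),(468,306,16),(330,293,11)): print(n,(proj(p,n)-[200,150])*5)
E
```

```text
t 18.07 pos [468.94 292.38  50.08] yang -85.77 tz [-0.01 -0.   -1.  ] F [-0.43 -0.36  0.54] M [-0.02  0.2   0.01] w 55.1 q [-0.87  0.94  0.4   1.92 -0.81  0.45 -1.36]
shift [ -0.67 -13.86  45.04] turn -1.066921396662508
shift if turned first [ -0.41 -13.88  45.04] level fix deg (tool x,y) [0.18 0.32]
(533, 312, 16) [298.06 189.54]
(468, 306, 16) [234.29 228.75]
(330, 293, 11) [ 87.19 326.29]
```

View pics/a1.png

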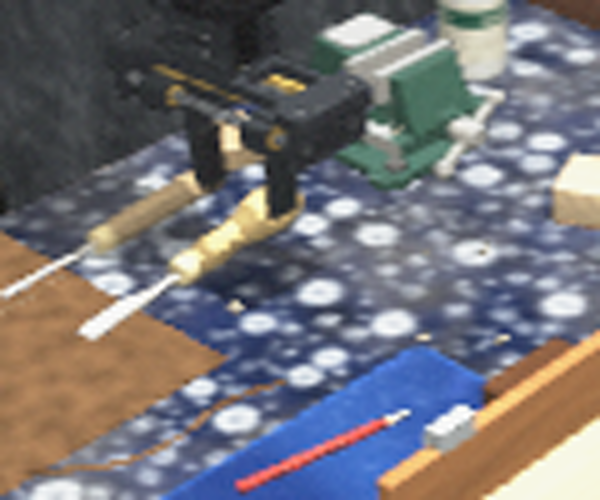

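Tool_a matches the prediction, with its handle end near (298,190). Descending.

move_arm(series="0 0 -1 0 -7 0 55;0 0 0 0 -7 0 55;0 0 0 0 0 15 55;0 0 0 0 0 15 55;0 0 0 0 0 10 55;0 0 0 0 0 4 55;0 0 0 0 0 0 55")

```text
clock: 18.7
eef_pos: [469.0, 310.0, 8.8]
eef_rot: [-3.138, -0.15, 0.001]
wrist_force: [-0.2, 0.1, -0.2]
gripper_width: 54.7
```

```bash
python3 - <<'E'
from h import *
to(467,306,5,-84.7)
E
```

```text
t 18.7 pos [469.05 310.04   8.77] yang -84.52 tz [-0.  0. -1.] F [-0.22  0.14 -0.22] M [0.02 0.17 0.03] w 54.7 q [-0.86  1.01  0.34  1.9  -0.85  0.38 -1.33]
shift [-2.42  3.83  3.77] turn 0.17954573292945497
shift if turned first [-2.41  3.83  3.77] level fix deg (tool x,y) [-0.01  0.02]
```

move_arm(series="0 0 0 -2 3.8 3.6 55;0 0 0 0 0 0 10;0 0 0 0 0 0 10;0 0 0 0 0 0 10;0 0 0 0 0 0 10;0 0 0 0 0 0 10;0 0 0 0 0 0 10;0 0 0 0 0 -10 10;0 0 0 0 0 -25 10;0 0 0 0 0 -35 10;0 0 0 0 0 -35 10;0 0 0 0 0 -15 10;0 0 0 0 0 0 10")

```text
clock: 19.78
eef_pos: [469.6, 306.4, 129.3]
eef_rot: [-3.135, -0.149, -0.01]
wrist_force: [0.2, -0.1, -1.2]
gripper_width: 26.4
```

```bash
python3 - <<'E'
from h import *
to(460,-113,125,-88.7)
E
```

```text
t 19.78 pos [469.64 306.39 129.33] yang -84.55 tz [ 0.01  0.   -1.  ] F [ 0.24 -0.07 -1.15] M [-0.03  0.16  0.  ] w 26.4 q [-0.97  0.83  0.54  1.89 -0.72  0.62 -1.44]
shift [-49.42 416.59   3.01] turn 4.146204846524938
shift if turned first [-19.17 419.07   3.01] level fix deg (tool x,y) [-0.14 -0.36]
```

move_arm(series="0 0 4.1 0 0 0 10;0 0 0 -1.5 20 0 10;0 0 0 -1.5 36 0 10;0 0 0 -1.5 36 0 10;0 0 0 -1.5 36 0 10;0 0 0 -1.5 36 0 10;0 0 0 -1.5 36 0 10;0 0 0 -1.5 36 0 10;0 0 0 -1.5 36 0 10;0 0 0 -1.5 36 0 10;0 0 0 -1.5 36 0 10;0 0 0 -1.5 36 0 10;0 0 0 -1.5 36 0 10;0 0 0 0 10 0 10;0 0 0 0 0 0 10")

```text
clock: 21.03
eef_pos: [458.9, -124.6, 125.1]
eef_rot: [3.139, 0.026, -0.0]
wrist_force: [0.4, -0.4, -0.7]
gripper_width: 26.1
```

```bash
python3 - <<'E'
from h import *
to(461,-113,50,-88.7)
E
```

```text
t 21.03 pos [ 458.92 -124.57  125.11] yang -89.04 tz [-0. -0. -1.] F [ 0.38 -0.4  -0.71] M [ 0.01  0.14 -0.03] w 26.1 q [-0.04  0.73  0.34  2.13 -0.64  0.38 -0.73]
shift [  2.29 -11.71  75.08] turn -0.3352640577598436
shift if turned first [  2.36 -11.7   75.08] level fix deg (tool x,y) [0.13 0.02]
```

move_arm(series="0 0 -0.3 2 -8 10 10;0 0 0 0 0 20 10;0 0 0 0 0 20 10;0 0 0 0 0 20 10;0 0 0 0 0 15 10;0 0 0 0 0 10 10;0 0 0 0 0 0 10")

```text
clock: 21.62
eef_pos: [460.2, -109.9, 28.3]
eef_rot: [-3.138, -0.049, 0.006]
wrist_force: [-0.2, 0.2, -1.2]
gripper_width: 26.0
```

```bash
python3 - <<'E'
from h import *
to(461,-116,17.5,-88.7)
p=bot.grab_frame("top");save(p,"pa.png",(325,195,425,295),5)
E
```

```text
t 21.62 pos [ 460.17 -109.92   28.28] yang -88.21 tz [-0.  0. -1.] F [-0.17  0.19 -1.18] M [ 0.02  0.11 -0.02] w 26.0 q [ 0.08  0.91  0.1   2.15 -0.74  0.12 -0.66]
shift [ 0.69  6.14 10.75] turn 0.49000472249366567
shift if turned first [ 0.74  6.13 10.75] level fix deg (tool x,y) [-0.18  0.23]
```

View pics/pa.png

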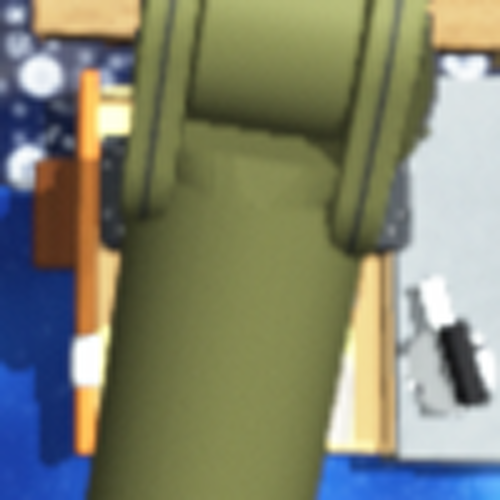

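The arm hides the drawer's inside, but the panel and knob haven't moved. I'll lower and release.

move_arm(series="0 0 0.4 0.5 5 0 10;0 0 0 0 0 5 10;0 0 0 0 0 4 10;0 0 0 0 0 1.5 10;0 0 0 0 0 0 10")

```text
clock: 22.08
eef_pos: [462.1, -117.2, 19.6]
eef_rot: [-3.141, -0.035, 0.0]
wrist_force: [-0.5, -0.0, -0.5]
gripper_width: 25.9
```

```bash
python3 - <<'E'
from h import *
to(461,-116,17,-88.7)
E
```

```text
t 22.08 pos [ 462.06 -117.21   19.59] yang -88.73 tz [-0.  0. -1.] F [-0.55 -0.04 -0.54] M [-0.04  0.2   0.02] w 25.9 q [ 0.1   0.92  0.08  2.15 -0.75  0.1  -0.65]
shift [-1.03 -1.23  2.59] turn -0.028530955090275256
shift if turned first [-1.03 -1.24  2.59] level fix deg (tool x,y) [-0.03  0.02]
```

move_arm(series="0 0 0 0 0 1.2 10;0 0 0 0 0 1.2 10;0 0 0 0 0 0 10;0 0 0 0 0 0 27;0 0 0 0 0 0 28;0 0 0 0 0 0 30;0 0 0 0 0 0 36;0 0 0 0 0 0 36;0 0 0 0 0 -15 36;0 0 0 0 0 -30 36;0 0 0 0 0 -40 36;0 0 0 0 0 -40 40;0 0 0 0 0 0 40")

```text
clock: 23.17
eef_pos: [464.9, -118.9, 147.8]
eef_rot: [3.138, 0.033, 0.014]
wrist_force: [0.1, 0.3, 0.4]
gripper_width: 40.1
```

```bash
python3 - <<'E'
from h import *
to(457,381,140,-85.3)
E
```

```text
t 23.17 pos [ 464.86 -118.92  147.76] yang -88.79 tz [ 0.01 -0.   -1.  ] F [0.12 0.32 0.36] M [ 0.05  0.15 -0.  ] w 40.1 q [-0.09  0.7   0.41  2.11 -0.64  0.44 -0.74]
shift [   2.66 -499.99    6.12] turn -3.4872948669463995
shift if turned first [  33.07 -498.91    6.12] level fix deg (tool x,y) [ 0.19 -0.51]
```

move_arm(series="0 0 0 0 -36 0 40;0 0 0 0 -38 0 40;0 0 0 0 -38 0 40;0 0 0 0 -38 0 40;0 0 0 0 -38 0 40;0 0 0 0 -38 0 40;0 0 0 0 -38 0 40;0 0 0 0 -38 0 40;0 0 0 0 -38 0 40;0 0 0 0 -38 0 40;0 0 0 0 -38 0 40;0 0 0 0 -38 0 40;0 0 -3.5 2 -38 0 40;0 0 0 0 0 0 40")

```text
clock: 24.33
eef_pos: [450.9, 384.8, 141.1]
eef_rot: [-3.132, -0.154, 0.001]
wrist_force: [-0.2, 0.2, 0.0]
gripper_width: 40.2
```

```bash
python3 - <<'E'
from h import *
to(457,381,50,-85.3)
p=bot.grab_frame("top");im=p["img"][:,:,::-1]
q=bot.grab_frame("scene");im2=q["img"][:,:,::-1]
A=cv2.resize(im2[150:250,170:270],None,fx=4,fy=4,interpolation=cv2.INTER_CUBIC)
B=cv2.resize(im[195:295,325:425],None,fx=4,fy=4,interpolation=cv2.INTER_CUBIC)
cv2.imwrite("pics/after_a.png",np.hstack([A,B]))
for n in((523,386,10),(457,381,10),(318,369,7)): print(n,(proj(q,n)-[170,150])*4)
E
```

```text
t 24.33 pos [450.86 384.8  141.08] yang -84.36 tz [-0.    0.01 -1.  ] F [-0.18  0.19  0.05] M [0.02 0.14 0.02] w 40.2 q [-1.11  0.86  0.61  1.78 -0.72  0.73 -1.58]
shift [ 5.74  4.95 91.05] turn 0.9371666908555198
shift if turned first [ 5.82  4.86 91.05] level fix deg (tool x,y) [-0.36  0.01]
(523, 386, 10) [296.51 133.03]
(457, 381, 10) [243.41 163.16]
(318, 369, 7) [122.81 236.08]
```

View pics/after_a.png

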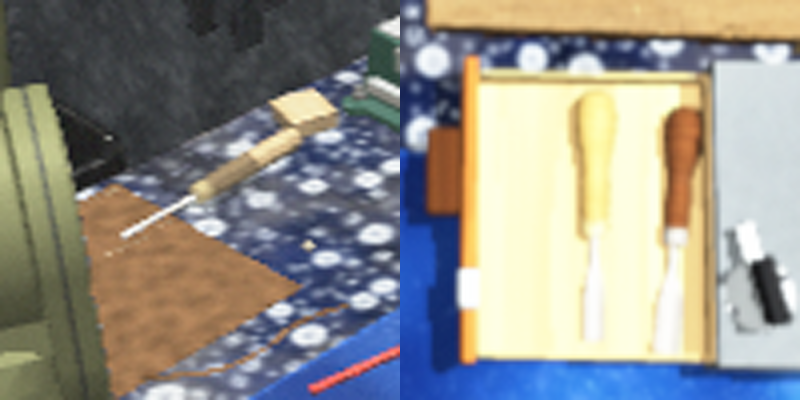

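Tool_a lies flat in the drawer at column 596, well clear of tool_b at 680. Tool_d still matches its predicted pose, with its end at (298,133). Descending on it.

move_arm(series="0 0 1 3 2 15 40;0 0 0 3 2 25 40;0 0 0 0 0 30 40;0 0 0 0 0 25 40;0 0 0 0 0 20 40;0 0 0 0 0 10 40;0 0 0 0 0 5 40;0 0 0 0 0 0 40")

```text
clock: 25.1
eef_pos: [458.8, 375.3, 14.4]
eef_rot: [-3.131, -0.103, 0.003]
wrist_force: [-6.0, 5.7, 18.0]
gripper_width: 40.0
```

```bash
python3 - <<'E'
from h import *
to(457,380.5,4,-85.3)
E
```

```text
t 25.1 pos [458.82 375.26  14.4 ] yang -86.24 tz [-0.    0.01 -1.  ] F [-6.04  5.73 17.99] M [1.76 1.42 0.13] w 40.0 q [-0.99  1.03  0.43  1.81 -0.88  0.49 -1.46]
shift [-1.46 -5.26 10.45] turn -0.9394492025286922
shift if turned first [-1.37 -5.28 10.45] level fix deg (tool x,y) [-0.54  0.11]
```

Contact of 18 N at z=14. Raising to look; the tool may have been knocked aside.

move_arm(series="0 0 0 0 0 -20 40;0 0 0 0 0 -40 40;0 0 0 0 0 -40 40;0 0 0 0 20 -20 40;0 0 0 0 35 0 40;0 0 0 0 40 0 40;0 0 0 0 40 0 40;0 0 0 0 40 0 40;0 0 0 0 0 0 40")

```text
clock: 25.85
eef_pos: [472.0, 184.0, 133.5]
eef_rot: [3.134, 0.075, 0.002]
wrist_force: [-0.6, -0.7, 0.7]
gripper_width: 39.8
```

```bash
python3 - <<'E'
from h import *
st()
p=bot.grab_frame("top");im=p["img"][:,:,::-1]
q=bot.grab_frame("scene");im2=q["img"][:,:,::-1]
print([(np.array(r['location']),round(r['confidence'],2)) for r in bot.look_for(p,'tool_d')])
print([(np.array(r['location']),round(r['confidence'],2)) for r in bot.look_for(q,'tool_d')])
A=cv2.resize(im2[150:230,170:270],None,fx=4,fy=4,interpolation=cv2.INTER_CUBIC)
B=cv2.resize(im[205:285,195:295],None,fx=4,fy=4,interpolation=cv2.INTER_CUBIC)
cv2.imwrite("pics/d2.png",np.hstack([A,B]))
E
```

```text
t 25.85 pos [472.   184.04 133.47] yang -87.25 tz [ 0.   -0.01 -1.  ] F [-0.56 -0.69  0.66] M [-0.    0.17 -0.01] w 39.8 q [-0.77  0.78  0.52  2.04 -0.75  0.52 -1.23]
[(array([ 438.9, -182.9,   30. ]), 0.73), (array([ 445.4, -116.3,   34.1]), 0.64)]
[(array([ 450.8, -123.8,   32.1]), 0.9), (array([445.6, 373.1,  14.2]), 0.54), (array([ 368.7, -180.6,   19.8]), 0.46)]
```

View pics/d2.png

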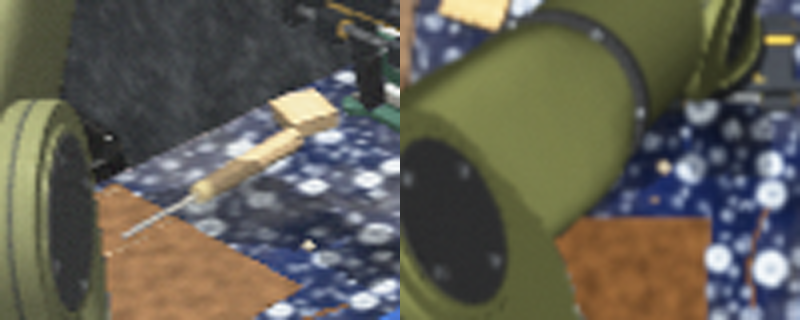

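Tool_d is still at its predicted pose, with the handle running from (203,190) to (298,132). The finger most likely brushed the handle after the speed-limited descent left it off centre. I'll approach again in steps with a wider opening.

move_arm(series="0 0 0 0 -35 0 60;0 0 0 0 -40 0 60;0 0 0 0 -40 0 60;0 0 0 0 -40 0 60;0 0 -1.5 0 -35 0 60;0 0 0 0 0 15 60;0 0 0 0 0 20 60;0 0 0 0 0 20 60;0 0 0 0 0 20 60;0 0 0 0 0 0 60;0 0 0 0 0 0 60")

```text
clock: 26.97
eef_pos: [457.2, 386.7, 56.5]
eef_rot: [3.137, 0.147, -0.003]
wrist_force: [0.7, -0.3, 1.2]
gripper_width: 60.1
```

```bash
python3 - <<'E'
from h import *
to(457,381,40,-85.3)
E
```

```text
t 26.97 pos [457.19 386.71  56.47] yang -84.62 tz [-0. -0. -1.] F [ 0.66 -0.29  1.22] M [0.   0.15 0.02] w 60.1 q [-1.05  0.99  0.51  1.79 -0.82  0.59 -1.51]
shift [-0.68  5.66 16.48] turn 0.6764919165461549
shift if turned first [-0.62  5.66 16.48] level fix deg (tool x,y) [0.04 0.12]
```

move_arm(series="0 0 0.6 -0.5 3 5 60;0 0 0 0 2.5 5 60;0 0 0 0 0 6 60;0 0 0 0 0 6 60;0 0 0 0 0 6 60;0 0 0 0 0 6 60;0 0 0 0 0 0 60")

```text
clock: 27.55
eef_pos: [457.8, 380.1, 22.1]
eef_rot: [3.138, 0.128, -0.003]
wrist_force: [0.1, 0.9, 0.3]
gripper_width: 60.2
```

```bash
python3 - <<'E'
from h import *
to(457,381,6,-85.3)
p=bot.grab_frame("scene");save(p,"d3.png",(180,140,280,230),6)
E
```

```text
t 27.55 pos [457.84 380.14  22.09] yang -85.33 tz [-0. -0. -1.] F [0.05 0.9  0.29] M [-0.1   0.13  0.  ] w 60.2 q [-1.02  1.03  0.46  1.8  -0.86  0.52 -1.47]
shift [-0.74 -0.93 16.09] turn -0.03298531134416294
shift if turned first [-0.74 -0.93 16.09] level fix deg (tool x,y) [0.03 0.11]
```

View pics/d3.png

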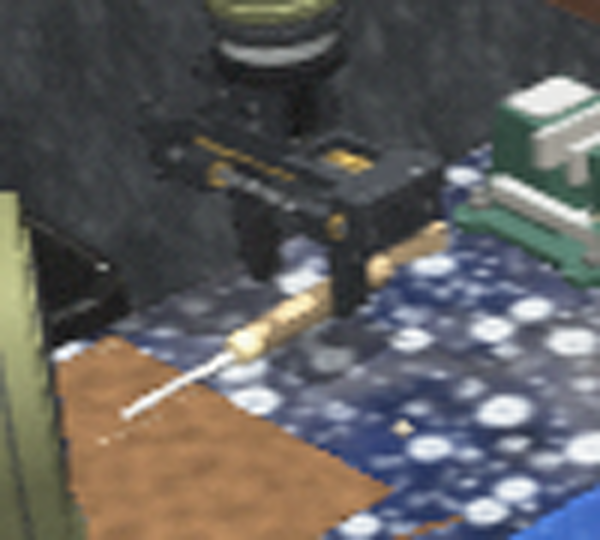

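The handle lies midway between the finger ends, (260,280) and (348,318). No force yet, so I'm descending further.

move_arm(series="0 0 0 0 0 4 60;0 0 0 0 0 4 60;0 0 0 0 0 4 60;0 0 0 0 0 3 60;0 0 0 0 0 0 60")

```text
clock: 28.02
eef_pos: [458.2, 380.2, 7.7]
eef_rot: [3.139, 0.128, -0.001]
wrist_force: [-0.3, 1.2, -0.6]
gripper_width: 60.0
```

```bash
python3 - <<'E'
from h import *
to(457,381,5,-85.3)
E
```

```text
t 28.02 pos [458.19 380.21   7.69] yang -85.34 tz [-0. -0. -1.] F [-0.31  1.17 -0.57] M [0.04 0.21 0.01] w 60.0 q [-1.01  1.05  0.44  1.8  -0.88  0.5  -1.46]
shift [-1.12 -0.88  2.7 ] turn -0.03867417188143918
shift if turned first [-1.12 -0.88  2.7 ] level fix deg (tool x,y) [0.02 0.06]
```

move_arm(series="0 0 0 0 0 2.5 60;0 0 0 0 0 0 30;0 0 0 0 0 0 10;0 0 0 0 0 0 10;0 0 0 0 0 0 10;0 0 0 0 0 0 10;0 0 0 0 0 0 10;0 0 0 0 0 0 10;0 0 0 0 0 -10 10;0 0 0 0 0 -25 10;0 0 0 0 0 -35 10;0 0 0 0 0 -35 10;0 0 0 0 0 -20 10;0 0 0 0 0 0 10")

```text
clock: 29.18
eef_pos: [461.4, 381.4, 136.1]
eef_rot: [-3.135, -0.127, -0.012]
wrist_force: [1.4, -0.8, -0.5]
gripper_width: 18.8
```

```bash
python3 - <<'E'
from h import *
to(459.5,-64,130,-88.7)
E
```

```text
t 29.18 pos [461.36 381.37 136.11] yang -85.36 tz [ 0.01  0.   -1.  ] F [ 1.37 -0.78 -0.47] M [-0.03  0.18 -0.03] w 18.8 q [-1.1   0.88  0.62  1.77 -0.73  0.73 -1.58]
shift [-37.9  443.79   4.05] turn 3.3375936139152316
shift if turned first [-12.   445.24   4.05] level fix deg (tool x,y) [-0.23 -0.43]
```

move_arm(series="0 0 3.3 0 0 0 10;0 0 0 -1 25 0 10;0 0 0 -1 36 0 10;0 0 0 -1 36 0 10;0 0 0 -1 36 0 10;0 0 0 -1 36 0 10;0 0 0 -1 36 0 10;0 0 0 -1 36 0 10;0 0 0 -1 36 0 10;0 0 0 -1 36 0 10;0 0 0 -1 36 0 10;0 0 0 -1 36 0 10;0 0 0 -1 36 0 10;0 0 0 0 15 0 10;0 0 0 0 0 0 10;0 0 0 0 0 0 10")

```text
clock: 30.52
eef_pos: [456.5, -56.3, 130.7]
eef_rot: [-3.141, -0.034, 0.001]
wrist_force: [0.4, 0.4, -0.9]
gripper_width: 18.5
```

```bash
python3 - <<'E'
from h import *
to(460.5,-64,50,-88.7)
E
```

```text
t 30.52 pos [456.5  -56.31 130.75] yang -88.77 tz [-0.  0. -1.] F [ 0.35  0.37 -0.88] M [ 0.07  0.12 -0.01] w 18.5 q [-0.21  0.72  0.38  2.17 -0.71  0.38 -0.79]
shift [ 3.89  7.81 80.74] turn -0.06810825158123635
shift if turned first [ 3.89  7.82 80.74] level fix deg (tool x,y) [-0.03  0.04]
```

move_arm(series="0 0 0 2 4 0 10;0 0 0 2 4 0 10;0 0 0 0 0 15 10;0 0 0 0 0 18 10;0 0 0 0 0 18 10;0 0 0 0 0 18 10;0 0 0 0 0 15 10;0 0 0 0 0 8 10;0 0 0 0 0 0 10;0 0 0 0 0 0 10")

```text
clock: 31.35
eef_pos: [461.2, -63.2, 38.8]
eef_rot: [-3.141, -0.039, 0.001]
wrist_force: [-0.5, 0.2, -0.4]
gripper_width: 18.9
```

```bash
python3 - <<'E'
from h import *
to(460.5,-64,17,-88.7)
E
```

```text
t 31.35 pos [461.23 -63.22  38.83] yang -88.59 tz [-0.  0. -1.] F [-0.51  0.15 -0.38] M [-0.03  0.12  0.  ] w 18.9 q [-0.03  0.88  0.12  2.18 -0.83  0.12 -0.68]
shift [-0.74  0.77 21.83] turn 0.11121261470873378
shift if turned first [-0.74  0.77 21.83] level fix deg (tool x,y) [-0.02  0.02]
```

move_arm(series="0 0 0 0 0.8 6 10;0 0 0 0 0 6 10;0 0 0 0 0 5 10;0 0 0 0 0 3 10;0 0 0 0 0 1.5 10;0 0 0 0 0 0 10")

```text
clock: 31.85
eef_pos: [461.1, -64.5, 17.8]
eef_rot: [-3.141, -0.037, -0.001]
wrist_force: [-0.4, 0.7, 4.3]
gripper_width: 18.6
```

```bash
python3 - <<'E'
from h import *
to(460.5,-64,17,-88.7)
E
```

```text
t 31.85 pos [461.1  -64.46  17.8 ] yang -88.66 tz [ 0.  0. -1.] F [-0.43  0.68  4.28] M [0.02 0.24 0.02] w 18.6 q [ 0.01  0.92  0.06  2.18 -0.86  0.06 -0.65]
shift [-0.59 -0.47  0.8 ] turn 0.044999841759874926
shift if turned first [-0.59 -0.47  0.8 ] level fix deg (tool x,y) [-0.03 -0.02]
```

move_arm(series="0 0 0 0 0 0 20;0 0 0 0 0 0 22;0 0 0 0 0 0 28;0 0 0 0 0 0 28;0 0 0 0 0 -12 28;0 0 0 0 0 -30 28;0 0 0 0 0 -40 28;0 0 0 0 0 -40 28;0 0 0 0 -30 0 0;0 0 0 0 -40 0 0;0 0 0 0 -40 0 0;0 0 0 0 -25 0 0;0 0 0 0 0 0 0;0 0 0 0 0 0 0")

```text
clock: 33.02
eef_pos: [457.7, 72.1, 139.1]
eef_rot: [-3.141, -0.044, 0.0]
wrist_force: [-0.3, 0.1, 1.0]
gripper_width: 0.4
```

```bash
python3 - <<'E'
from h import *
to(453,65,38,-88.7)
p=bot.grab_frame("top");im=p["img"][:,:,::-1]
q=bot.grab_frame("scene");im2=q["img"][:,:,::-1]
A=cv2.resize(im2[180:280,260:360],None,fx=4,fy=4,interpolation=cv2.INTER_CUBIC)
B=cv2.resize(im[195:295,325:425],None,fx=4,fy=4,interpolation=cv2.INTER_CUBIC)
cv2.imwrite("pics/after_d.png",np.hstack([A,B]))
E
```

```text
t 33.02 pos [457.72  72.12 139.14] yang -88.4 tz [-0.  0. -1.] F [-0.29  0.14  1.  ] M [-0.01  0.19  0.  ] w 0.4 q [-0.54  0.72  0.48  2.15 -0.79  0.44 -0.98]
shift [ -4.9    7.01 101.14] turn 0.304259619039982
shift if turned first [ -4.86   7.03 101.14] level fix deg (tool x,y) [-0.01  0.01]
```

The viewer's limit is reached, so I'll check numerically from here.

```bash
python3 - <<'E'
from h import *
p=bot.grab_frame("top");q=bot.grab_frame("scene")
for c in(p,q): print([(np.array(r['location']),round(r['confidence'],2)) for r in bot.look_for(c,'tool_d')])
im=p["img"].astype(int)
for x in(500,460,425,360,340):
    row=[];
    for y in range(-5,-215,-5):
        u,v=proj(p,(x,y,20 if x>420 else 14));row.append("".join("%x"%(k//16) for k in im[int(round(v)),int(round(u))]))
    print(x,row)
E
```

```text
[(array([ 438.1, -184.8,   26.8]), 0.76), (array([ 445.9, -114.4,   35.3]), 0.73), (array([448.9, -60.9,  23. ]), 0.6)]
[(array([447.8, -71.6,  27.2]), 0.59), (array([ 393.5, -278.3,   71.6]), 0.57)]
500 ['555', '555', '556', '556', '556', '556', '787', 'ffd', 'ffd', 'ffb', 'ca7', 'ec8', 'ed9', 'fd9', 'ed9', 'ffc', 'ffc', 'ffc', 'ffb', 'ca6', 'b95', 'fe8', 'ff9', 'ffb', 'ffb', 'ff9', 'ffa', 'ffd', 'ffe', 'ffe', 'ffd', 'ffd', 'ffc', 'fe9', '853', '742', 'a63', 'b73', 'c74', 'c74', '753', 'a85']
460 ['643', '444', '555', '555', '556', '556', '997', 'eeb', 'ffd', 'ffd', 'db7', 'ca7', 'fd9', 'fd9', 'ed9', 'ffb', 'ffd', 'ffd', 'ffd', 'ffb', 'ec8', 'ec7', 'fe9', 'ffb', 'ffa', 'ffb', 'ffd', 'ffd', 'ffe', 'ffe', 'ffd', 'ffd', 'ffe', 'ffd', 'da7', '753', 'b64', 'c74', 'b74', 'da6', 'ca6', 'a85']
425 ['433', '952', 'ea4', 'fd6', 'ffa', 'ffd', 'ffe', 'ffe', 'ffd', 'ffd', 'db7', 'b96', 'ec9', 'fd9', 'fea', 'ffc', 'ffd', 'ffd', 'ffd', 'ffd', 'ec8', 'ca6', 'fe9', 'ffb', 'ffa', 'ffc', 'ffd', 'ffd', 'ffd', 'ffd', 'ffd', 'ffd', 'ffe', 'ffd', 'ec8', '953', 'b74', 'b74', 'da6', 'ed8', 'db7', '985']
360 ['237', '9ab', 'fff', 'fff', 'fff', 'ffd', 'ffd', 'ffe', 'ffd', 'ffd', 'ffd', 'ffc', 'ffe', 'ffe', 'ffc', 'ffc', 'ffd', 'ffd', 'ffd', 'ffd', 'ffd', 'feb', 'fff', 'fff', 'ffe', 'ffd', 'ffd', 'ffd', 'ffd', 'ffe', 'ffd', 'ffd', 'ffd', 'fec', 'fff', 'fff', 'fff', 'fed', 'fd9', 'fd9', 'ed8', '985']
340 ['126', '335', 'b63', 'fc5', 'ffa', 'ffd', 'ffd', 'ffe', 'ffd', 'ffd', 'ffd', 'ffd', 'ffe', 'ffd', 'ffc', 'ffc', 'ffd', 'ffd', 'ffd', 'ffd', 'ffd', 'feb', 'ffe', 'fff', 'ffe', 'ffd', 'ffd', 'ffd', 'ffd', 'ffe', 'ffd', 'ffd', 'ffc', 'fee', 'fff', 'fff', 'fff', 'fec', 'fd9', 'fd9', 'ed8', 'b96']
```

move_arm(series="0 0 0 -2.4 0 20 0;0 0 0 -2.4 0 20 0;0 0 0 0 0 20 0;0 0 0 0 0 20 0;0 0 0 0 0 15 0;0 0 0 0 0 5 0;0 0 0 0 0 0 0")

```text
clock: 33.9
eef_pos: [452.7, 69.4, 38.6]
eef_rot: [-3.141, -0.034, 0.003]
wrist_force: [-0.6, -0.5, 0.5]
gripper_width: 0.3
```

```bash
python3 - <<'E'
from h import *
to(453,40,38,-88.7)
E
```

```text
t 33.9 pos [452.75  69.4   38.57] yang -88.76 tz [-0.  0. -1.] F [-0.63 -0.49  0.52] M [-0.03  0.18  0.05] w 0.3 q [-0.32  0.88  0.11  2.2  -0.94  0.11 -0.86]
shift [-0.38 29.4   0.56] turn -0.05666774200074087
shift if turned first [-0.41 29.39  0.56] level fix deg (tool x,y) [-0.01  0.11]
```

All three tools are in the drawer with handles at y ≈ -67, -113 and -188. Now pushing the drawer.

move_arm(series="0 0 0 0 10 0 0;0 0 0 0 10 0 0;0 0 0 0 5 0 0;0 0 0 0 3 0 0;0 0 0 0 3 0 0;0 0 0 0 3 0 0;0 0 0 0 3 0 0;0 0 0 0 4 0 0;0 0 0 0 5 0 0;0 0 0 0 5 0 0;0 0 0 0 5 0 0;0 0 0 0 5 0 0")

```text
clock: 34.9
eef_pos: [454.6, 8.9, 39.4]
eef_rot: [-3.141, -0.037, 0.0]
wrist_force: [0.8, 1.5, 1.4]
gripper_width: 0.4
```

```bash
python3 - <<'E'
from h import *
to(450,-154,38,-88.7)
E
```

```text
t 34.9 pos [454.58   8.92  39.41] yang -88.64 tz [-0.  0. -1.] F [0.81 1.52 1.37] M [0.42 0.11 0.02] w 0.4 q [-0.18  0.88  0.09  2.21 -0.89  0.09 -0.77]
shift [ -8.45 162.77   1.37] turn 0.06177622544686301
shift if turned first [ -8.28 162.77   1.37] level fix deg (tool x,y) [-0.01  0.  ]
```

move_arm(series="0 0 0 0 6 0 0;0 0 0 0 7 0 0;0 0 0 0 7 0 0;0 0 0 0 7 0 0;0 0 0 0 7 0 0;0 0 0 0 7 0 0;0 0 0 0 7 0 0;0 0 0 0 7 0 0;0 0 0 0 7 0 0;0 0 0 0 7 0 0;0 0 0 0 7 0 0;0 0 0 0 7 0 0;0 0 0 0 7 0 0;0 0 0 0 7 0 0;0 0 0 0 7 0 0;0 0 0 0 7 0 0;0 0 0 0 7 0 0;0 0 0 0 7 0 0;0 0 0 0 7 0 0")

```text
clock: 36.48
eef_pos: [457.4, -123.2, 39.3]
eef_rot: [-3.141, -0.037, 0.001]
wrist_force: [-0.1, 1.6, 0.1]
gripper_width: 0.3
```

```bash
python3 - <<'E'
from h import *
to(457,-154,39,-88.7)
E
```

```text
t 36.48 pos [ 457.38 -123.19   39.28] yang -88.64 tz [-0.  0. -1.] F [-0.09  1.65  0.1 ] M [ 0.49  0.54 -0.02] w 0.3 q [ 0.09  0.88  0.13  2.16 -0.76  0.15 -0.62]
shift [-1.11 30.79  0.27] turn 0.06039115515193316
shift if turned first [-1.08 30.79  0.27] level fix deg (tool x,y) [-0.02  0.04]
```

move_arm(series="0 0 0 0 5 0 0;0 0 0 0 5 0 0;0 0 0 0 5 0 0;0 0 0 0 4 0 0;0 0 0 0 4 0 0;0 0 0 0 3 0 0;0 0 0 0 3 0 0;0 0 0 0 2 0 0;0 0 0 0 0 0 0")

```text
clock: 37.23
eef_pos: [458.3, -150.9, 39.3]
eef_rot: [-3.136, -0.041, 0.002]
wrist_force: [-1.6, 8.5, 3.5]
gripper_width: 0.3
```

```bash
python3 - <<'E'
from h import *
st()
E
```

```text
t 37.23 pos [ 458.3  -150.86   39.34] yang -88.49 tz [-0.    0.01 -1.  ] F [-1.61  8.49  3.46] M [ 1.49  0.41 -0.04] w 0.3 q [ 0.14  0.89  0.14  2.13 -0.73  0.18 -0.59]
```

move_arm(series="0 0 0 0 2 0 0;0 0 0 0 2 0 0;0 0 0 0 0 0 0")

```text
clock: 37.48
eef_pos: [458.2, -150.9, 39.4]
eef_rot: [-3.13, -0.047, 0.004]
wrist_force: [-1.5, 14.7, 5.6]
gripper_width: 0.3
```

move_arm(series="0 0 0 0 2 0 0;0 0 0 0 2 0 0;0 0 0 0 0 0 0")

```text
clock: 37.73
eef_pos: [458.1, -151.0, 39.4]
eef_rot: [-3.123, -0.052, 0.006]
wrist_force: [0.3, 21.3, 10.0]
gripper_width: 0.2
```

The drawer is at a hard stop: TCP y stays at -150.9 while the force rises to 21 N. Backing off and heading for the knob.

move_arm(series="0 0 0 0 -10 0 0;0 0 0 0 -25 0 0;0 0 0 0 -35 0 0;0 0 0 0 0 -35 20;0 0 0 0 0 -40 40;0 0 0 0 0 -40 40;0 0 0 0 0 -30 40;0 0 -5 0 0 0 40;0 0 -5 0 0 0 40;0 0 -5 0 0 0 40;0 0 0 0 0 0 40")

```text
clock: 38.65
eef_pos: [458.4, -92.8, 185.1]
eef_rot: [3.107, 0.449, 0.005]
wrist_force: [-0.7, -0.4, 0.8]
gripper_width: 40.0
```

```bash
python3 - <<'E'
from h import *
to(363,-241,160,-73.6)
p=bot.grab_frame("top");q=bot.grab_frame("scene")
for c in(p,q):
  for t in("drawer_pull","drawer","knob_grip"): print(t,[(np.array(r['location']),round(r['confidence'],2)) for r in bot.look_for(c,t)][:2])
im=p["img"].astype(int)
for x in (457,530,363): # scan front: panel top/cab edge
  r=[]
  for y in range(-140,-226,-4):
    u,v=proj(p,(x,y,68));r.append("".join("%x"%(k//16) for k in im[int(round(v)),int(round(u))]))
  print(x,r)
E
```

```text
t 38.65 pos [458.38 -92.84 185.14] yang -73.55 tz [ 0. -0. -1.] F [-0.75 -0.4   0.81] M [-0.06  0.18  0.03] w 40.0 q [-0.17  0.62  0.44  2.11 -0.53  0.51 -0.62]
shift [-133.51  115.01   25.04] turn 0.051720794975665285
shift if turned first [-133.41  115.13   25.04] level fix deg (tool x,y) [ 0.16 -0.18]
drawer_pull [(array([ 414.6, -196. ,   64.7]), 0.65)]
drawer [(array([ 415.7, -202.3,   64.4]), 0.59)]
knob_grip [(array([ 368.2, -235.9,  122.2]), 0.58)]
drawer_pull [(array([ 423.5, -199.6,   71.4]), 0.95)]
drawer [(array([ 422.5, -203. ,   67. ]), 0.95)]
knob_grip [(array([ 355.3, -242.4,  112.6]), 0.58)]
457 ['674', '664', '664', '664', '663', '663', '663', '444', '444', '643', '842', '952', '952', '852', 'd84', 'fc5', 'fc6', 'fd9', 'dde', 'dde', 'dde', 'dee']
530 ['663', '563', '553', '444', '444', '444', '663', '664', '664', '664', '664', '664', '663', '663', '663', '563', '564', '775', 'aa6', 'aa6', '9a6', '885']
363 ['14a', '14b', '14b', '14b', '14b', '14a', '137', '137', '137', '126', '127', '136', '334', '433', '677', 'dee', 'fff', 'fff', 'eee', 'ddd', 'ccc', 'ccc']
```

The drawer is home: the panel top runs from y ≈ -196 to -209, flush against the cabinet front at -210. Moving to the knob.

move_arm(series="0 0 0 -22 19 0 40;0 0 0 -22 19 0 40;0 0 0 -22 19 0 40;0 0 0 -22 19 0 40;0 0 0 -22 19 0 40;0 0 0 -22 19 0 40;0 0 0 0 0 12 40;0 0 0 0 0 12 40;0 0 0 0 0 0 40;0 0 0 0 0 0 40")

```text
clock: 39.88
eef_pos: [362.2, -238.1, 160.1]
eef_rot: [-3.109, -0.446, 0.001]
wrist_force: [0.5, -0.6, 0.1]
gripper_width: 39.8
```

```bash
python3 - <<'E'
from h import *
to(363,-241,92,-73.6)
E
```

```text
t 39.88 pos [ 362.17 -238.06  160.12] yang -73.67 tz [-0.  0. -1.] F [ 0.49 -0.57  0.05] M [-0.06  0.22 -0.02] w 39.8 q [ 0.28  0.63  0.31  2.22 -0.51  0.37 -0.27]
shift [ 0.02  3.13 68.11] turn -0.06941715214082933
shift if turned first [ 0.02  3.13 68.11] level fix deg (tool x,y) [-0.06  0.05]
```

move_arm(series="0 0 0 0 3 0 40;0 0 0 0 0 10 40;0 0 0 0 0 12 40;0 0 0 0 0 12 40;0 0 0 0 0 12 40;0 0 0 0 0 12 40;0 0 0 0 0 8 40;0 0 0 0 0 0 40;0 0 0 0 0 0 40")

```text
clock: 40.63
eef_pos: [363.5, -241.0, 94.5]
eef_rot: [-3.109, -0.447, -0.0]
wrist_force: [-0.0, -0.4, 0.0]
gripper_width: 39.6
```

```bash
python3 - <<'E'
from h import *
to(363,-241,92,-73.6)
E
```

```text
t 40.63 pos [ 363.52 -241.05   94.52] yang -73.62 tz [ 0.  0. -1.] F [-0.02 -0.42  0.02] M [ 0.03  0.14 -0.02] w 39.6 q [ 0.39  0.75  0.14  2.25 -0.59  0.17 -0.21]
shift [-0.49 -0.19  2.52] turn -0.02310174081065952
shift if turned first [-0.49 -0.19  2.52] level fix deg (tool x,y) [-0.01 -0.  ]
```

move_arm(series="0 0 0 0 0 2 40;0 0 0 0 0 0 5;0 0 0 0 0 0 5;0 0 0 0 0 0 5;0 0 0 0 0 0 5;0 0 0 0 0 0 5;0 0 0 0 0 -3 5;0 0 0 0 0 -3 5;0 0 0 0 0 -3 5;0 0 0 0 0 -3 5;0 0 0 0 0 -3 5;0 0 0 0 0 -2 5;0 0 0 0 0 0 5;0 0 0 0 0 0 5", newtons=40)

```text
clock: 41.8
eef_pos: [363.2, -240.5, 109.7]
eef_rot: [-3.109, -0.448, -0.0]
wrist_force: [-0.2, 4.2, 3.4]
gripper_width: 17.1
```

```bash
python3 - <<'E'
from h import *
st()
E
```

```text
t 41.8 pos [ 363.19 -240.46  109.71] yang -73.61 tz [-0.  0. -1.] F [-0.2   4.18  3.4 ] M [ 0.97  0.16 -0.02] w 17.1 q [ 0.37  0.72  0.18  2.24 -0.58  0.22 -0.22]
```

move_arm(series="0 0 -6 0 0 0 5;0 0 -6 0 0 0 5;0 0 -6 0 0 0 5;0 0 -6 0 0 0 5;0 0 -6 0 0 0 5;0 0 -6 0 0 0 5;0 0 -6 0 0 0 5;0 0 -6 0 0 0 5;0 0 -6 0 0 0 5;0 0 -6 0 0 0 5;0 0 -6 0 0 0 5;0 0 -6 0 0 0 5;0 0 -3 0 0 0 5;0 0 0 0 0 0 5")

```text
clock: 42.97
eef_pos: [363.0, -240.4, 109.6]
eef_rot: [-2.191, -2.25, -0.001]
wrist_force: [-0.5, 5.7, 2.6]
gripper_width: 17.2
```

```bash
python3 - <<'E'
from h import *
st()
E
```

```text
t 42.97 pos [ 362.98 -240.35  109.57] yang 1.52 tz [-0.  0. -1.] F [-0.5   5.71  2.57] M [1.15 0.11 0.01] w 17.2 q [ 0.49  0.71 -0.01  2.24  0.04  0.19  0.47]
```

Turned to 1.5°, the angle it started at when locked. Pushing the knob in.

move_arm(series="0 0 0 0 0 4 5;0 0 0 0 0 4 5;0 0 0 0 0 4 5;0 0 0 0 0 4 5;0 0 0 0 0 1.5 5;0 0 0 0 0 1 5;0 0 0 0 0 0 5")

```text
clock: 43.55
eef_pos: [363.0, -240.4, 92.2]
eef_rot: [2.194, 2.248, 0.001]
wrist_force: [-0.7, 7.0, 19.7]
gripper_width: 17.3
```

```bash
python3 - <<'E'
from h import *
st()
E
```

```text
t 43.55 pos [ 363.02 -240.4    92.19] yang 1.39 tz [ 0.  0. -1.] F [-0.72  6.97 19.68] M [1.38 0.38 0.05] w 17.3 q [ 0.48  0.75 -0.01  2.25  0.04  0.14  0.46]
```

Bottomed at 92.2 mm with 20 N, the height at which I gripped it. Release, retreat and check.

move_arm(series="0 0 0 0 0 -0.5 5;0 0 0 0 0 0 20;0 0 0 0 0 0 40;0 0 0 0 0 0 40;0 0 0 0 0 0 40;0 0 0 0 0 -15 40;0 0 0 0 0 -30 40;0 0 0 0 0 -40 40;0 0 0 0 0 -40 40;0 0 0 20 10 0 40;0 0 0 35 15 0 40;0 0 0 40 15 0 40;0 0 0 40 15 0 40;0 0 0 40 10 0 40;0 0 0 40 0 0 40;0 0 0 40 0 0 40;0 0 0 40 0 0 40;0 0 0 0 0 0 40")

```text
clock: 45.05
eef_pos: [421.1, 62.5, 216.3]
eef_rot: [-2.177, -2.262, -0.007]
wrist_force: [-0.8, 0.0, 0.1]
gripper_width: 40.1
```

```bash
python3 - <<'E'
from h import *
st()
p=bot.grab_frame("top");q=bot.grab_frame("scene")
for c in(p,q):
  for t in("drawer_pull","knob_grip","hook_tip","tool_a","tea_mug","masking_tape","sanding_block"): print(t,[(np.array(r['location']),round(r['confidence'],2)) for r in bot.look_for(c,t)][:3])
# black bar in top and scene: pixel extents
for c,n in((p,"top"),(q,"scene")):
  u,v=proj(c,(363,-242,115)).astype(int);g=c["img"][v-14:v+14,u-18:u+18].max(2)
  ys,xs=np.nonzero(g<70)
  print(n,"bar px",len(xs),xs.min()+u-18,xs.max()+u-18,ys.min()+v-14,ys.max()+v-14)
  for Z in(123,139): print("pred top ends if knob-top z",Z,proj(c,(363.6,-216,Z)),proj(c,(362.4,-268,Z)))
  for Z in(71,87): print(" tip",Z,proj(c,(364,-191,Z)))
print((p["img"][proj(p,(363,-242,115)).astype(int)[1]-6:][:13,398:430].max(2)))
E
```

```text
t 45.05 pos [421.06  62.55 216.28] yang 2.18 tz [ 0.  0. -1.] F [-0.78  0.05  0.1 ] M [-0.07  0.06 -0.  ] w 40.1 q [-0.29  0.48  0.05  2.17 -0.06  0.49 -0.15]
drawer_pull [(array([ 443.8, -194.5,   54.7]), 0.66)]
knob_grip []
hook_tip [(array([ 365.6, -221.3,  123.5]), 0.66)]
tool_a []
tea_mug [(array([ 636. , -235.2,  120.6]), 0.6), (array([ 360.9, -224.8,  121.9]), 0.45)]
masking_tape [(array([657.4, -56. , 100.1]), 0.81)]
sanding_block [(array([682.4, 135.5,  28.5]), 0.7)]
drawer_pull [(array([ 445.9, -202. ,   69. ]), 0.66)]
knob_grip [(array([ 356.4, -239.9,  104.5]), 0.88)]
hook_tip [(array([ 353.9, -241.7,  107.6]), 0.85), (array([ 442.1, -202.5,   67.2]), 0.73)]
tool_a [(array([ 353.9, -239.2,  107.3]), 0.21)]
tea_mug [(array([ 613.3, -238. ,  137.6]), 0.68)]
masking_tape [(array([647.2, -65.3,  88.8]), 0.57)]
sanding_block [(array([678.7, 121.6,  31.3]), 0.94), (array([ 440.8, -198.9,   71.6]), 0.56), (array([ 611.4, -239.9,  143.4]), 0.43)]
top bar px 59 409 425 266 269
pred top ends if knob-top z 123 [409.4  267.02] [426.82 268.09]
pred top ends if knob-top z 139 [410.47 2
[... 1309 characters left out ...]
2  62  62  62  68 116 190 223 226]
 [225 252 254 254 254 254 251 222 203 191 145  65  43  52  52  52  49  50
   51  57  54  52  52  64  72  63  64  83 141 206 225 227]
 [168 226 240 249 253 250 240 202 189 199 179 129 115 116 115 108  94  93
  108 118 103  76  79 135 173 139 134 174 197 222 226 227]
 [ 86 105 136 228 253 244 205 164 166 190 177 172 179 180 178 173 167 167
  175 176 151 110 136 190 234 227 206 223 225 227 227 227]
 [ 69  74 105 205 249 246 219 173 162 180 174 191 211 213 212 211 210 210
  210 199 166 137 164 202 237 238 226 227 227 227 227 227]
 [ 69  78 136 227 249 247 226 200 194 196 202 235 248 249 249 249 249 249
  249 247 231 166 179 226 239 229 224 226 227 227 227 228]]
```

```bash
python3 -c "
from station import bot
print(bot.finish_job())"
```

```text
the job is handed in; nothing more can be done
None
```

The job is handed in at about 45 s on the robot clock. I unlocked the knob and laid the three gouges on the bench (boxwood, red-brown and slim pale) flat in the drawer. I then pushed the drawer home and turned the knob to locked and pushed it in.

**What the last checks showed:**
- **Drawer:** it reached a hard stop, with force rising to 21 N and no further movement. In the top picture its panel sits flush with the cabinet front.
- **Knob:** the bar is back at its original locked angle. It bottomed at the height where I had gripped it, and its image position fits "fully in" rather than "up".
- **Bystanders:** the mug, tape and sanding block are still detected in place, and nothing I did went near them. I compared these only roughly, because the two cameras differ by up to about 25 mm.

**What went less cleanly:**
- **First try at the slim gouge:** a finger met about 18 N on the way down, most likely against the handle. I backed off, re-centred and picked it up cleanly.
- **Red-brown gouge:** it came to rest about 20 mm nearer the cabinet than I aimed, but inside the drawer and flat.
- **No picture at the end:** I had used up the picture limit, so the slim gouge's place in the drawer and the final state were checked only from detections and pixel values. The top camera's detector found no knob in the last frame, but the scene camera's did.

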